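Change the autosampler's rinse jar for the full one behind the bottles

ROBOT

A 6-joint arm with a two-finger parallel gripper is mounted at the origin on the work surface. World frame = base frame: x ahead of the robot, y to its left, z up, the work surface at z = 0. Lengths are in mm, angles in rad, forces in N, time in s.
With the tool pointing down it reaches from about 300 to 875 mm from the base axis. Payload 6.4 kg.
Tool frame: the origin (TCP) lies on the centre line of the jaws, within the pads' length; the fingertips stand finger_overhang ahead of it and the grasp point (between the pads) is the TCP (finger_overhang is the distance from the TCP to the fingertips, in mm); z points along the fingers, x is the direction in which the jaws open and shut, and the axes are right-handed (so a half turn about z gives the same grasp; the last joint's range is limited). The gripper opens to 85 mm and grips with 20 to 120 N. Pads are 22 mm wide; open, the fingers measure 114 mm over their backs; the gripper's body (76 mm by 85 mm) begins 54 mm behind the grasp point. The pads swing forward as they close: fully open they stand 13 mm farther back than shut.
Start: joints at [-1.377, 0.181, 1.607, -0, 1.354, -0.206], TCP at [223.827, -529.663, 250.288] pointing down, gripper open.
Joint ranges: [-2.99, 2.99], [-0.89, 2.07], [0.3, 2.58], [-1.14, 4.28], [0, 2.63], [-3.12, 3.12]. Speed limits (rad/s): [2.57, 2.57, 3.01, 3.14, 3.14, 3.14].

INTERFACE

Orientations are given as a unit quaternion [w, x, y, z].
In Python, from cell import read_state, capture, job_done, finger_overhang gives the robot as it stands.
- The arm moves only by the tool apply_moves, never from a script. Its argument "commands" is a list of rows, each an object of numbers: "tx", "ty", "tz": the shift along the tool's x, y, z in m; "ax", "ay", "az": the turn, a rotation vector about the tool's x, y, z in rad. A call has 1 to 20 rows; each row shifts and turns the commanded pose from where the row before left it, along the tool's axes as they then stand; what a row does not reach is not made up. A row lasts 1/10 s, in which the tool goes at most 50 mm and 8.59 degrees, less where a joint would pass 70% of its speed; a pose out of reach is approached as far as the arm can. A call is refused whole if a number of a shift passes 0.05 or a number of a turn 0.15, either way. A call with a gripper value outside its range is refused whole. "hand" is the finger opening in m, from 0 to 0.0854, set as the call begins (left out, the last holds). The fingers move at their own pace and stop on an object; the grip force is fixed at half the most. Time passes only in rows, so rows that do not move let the fingers close. It gives the time, the measured TCP pose, the force and the opening at its end, in the units of the state.
- read_state(): the state, without advancing time (a new reading comes with each control period).
- capture(name): name is "scene" or "top" or "wrist"; returns a dict with "img" (420x560x3 uint8, red, green, blue), "z_map" (420x560 float32, mm along the optical axis (not along the pixel's ray), 0 where there is no reading), "fovy" (degrees; the focal length in pixels is half the picture's height over the tangent of half this angle, whatever the lens; pixels are square), "cx", "cy" (the principal point, pixels), "R" (3x3) and "t" (3): a world point X has camera coordinates R X + t; the wrist camera has in their place "mount" (4x4, takes a point from camera to tool coordinates, whose origin is the TCP and whose axes are the tool frame's). Camera axes: x right, y down, z forward; pixel columns grow to the right and rows downward; lengths in mm; the calibration is good to about 2 mm. A picture is of the moment at which its call begins: read the wrist's pose just before it.
- job_done(): hands the job in, once; it reports no verdict.
The state is a dict: "t": time; "joint_pos": joint angles; "qd": joint speeds; "joint_torque": joint torques, N m; "tcp_pos": TCP position; "tcp_rot": TCP orientation; "ft_force": force on the tool from outside, world axes, zero at the start; "torque": the same for the moment, N m; "gripper_width": opening from 0.0 (shut) to 1.0 (fully open).
Only numpy, scipy, OpenCV 4.12 (cv2) and the standard library are available. Lean on these libraries where they do the work, as an engineer would, in place of code of your own. Each camera call takes 0.05 s, during which the arm holds its last target. There are 200 camera calls.

TASK

The jar in the rinse station is used up: stand it upright in the wash-up basin, and seat the full jar of the same kind, which stands in the bottle tray behind the two tall bottles, fully down in the station's well in its place. Before you touch the full jar, clear both tall bottles out of its way on to the parking tray, and afterwards stand each bottle back upright on the very pad where it stood at the start. Set the glass down without dropping or tipping it, and leave the dropper bottle and the septa tin in the bottle tray where they are.

Things in the scene. Friction and masses are not known exactly. Their poses are not given: they have to be found in the camera images.
- wide_bottle: the wider tall bottle, loose: clear-glass 250 ml lab bottle, paper label, ribbed blue screw cap. Height 143 mm; body 70 mm diameter up to 86 mm, shoulder down to a 40 mm neck at 108 mm, cap 54 mm diameter from 117 to 143 mm: grip it by the cap. 0.3 to 0.6 kg. Origin: centre of its underside, z up. Starts on one of the two front pads of the bottle tray (which one varies)
- slim_bottle: the slimmer tall bottle, loose: amber glass, paper label, ribbed black screw cap. Height 137 mm; body 59 mm diameter up to 84 mm, shoulder down to a 30 mm neck at 108 mm, cap 38 mm diameter from 112 to 137 mm: grip it by the cap. 0.25 to 0.5 kg. Origin: centre of its underside, z up. Starts on the other front pad of the bottle tray
- full_jar: the full rinse jar, loose: squat amber-glass jar, paper label, white screw cap with a grey septum. Height 72 mm, body 46 mm diameter, cap 48 mm diameter from 55 to 72 mm, 0.08 to 0.17 kg. Origin: centre of its underside, z up. Starts on the back pad of the bottle tray, 5 to 14 mm from the tall bottles and lower than they are: no room to grip it until they are gone
- empty_jar: the used-up rinse jar, loose: same shape and size as the full jar, 0.05 to 0.1 kg; known by its place, as it starts in the well of the rinse station. Origin: centre of its underside, z up
- bottle_tray: the bottle tray: fixed grey spill tray, 190 mm (its x) by 205 mm (y), rim 24 mm high, 213 mm wide over all. Three dark rubber pads, tops 5 mm above the bench: two front ones of 75 mm diameter at x -40, y +39 and -39 mm, a back one of 52 mm at x +14, y 0. Origin: on the bench, centre of its underside; +x to its back (away from the robot within 15 degrees), z up
- parking_tray: the parking tray: fixed, empty, shallow white enamelled tray with blue rim, 200 mm (its x) by 124 mm (y), rim 17 mm high, inside 192 by 116 mm, floor 3 mm above the bench. Takes both tall bottles one behind the other, such as at x +50 and -50 mm. Origin: on the bench, centre of its underside, z up
- washup_basin: the wash-up basin: fixed, empty square white plastic tub, 150 by 150 mm (162 over its rim), 50 mm high, walls 4 mm, inner floor 5 mm above the bench. Origin: on the bench, centre of its underside, z up
- rinse_station: the rinse station: fixed light-grey box with aluminium deck, 160 mm (its x) by 120 mm (y), deck 32 mm above the bench. The jar's well is a round aluminium cup centred at x -22, y 0 mm: inside 56 mm, outside 63 mm diameter, floor 35 mm and rim 52 mm above the bench. Behind it (x +38 to +72) a dark block with two wash ports, 56 mm high. Origin: on the bench, centre of its underside, z up
- dropper: bystander, loose: small amber dropper bottle with rubber bulb, 29 mm diameter, 68 mm high, in one back corner of the bottle tray (x about +61, y about +76 or -76 mm of the tray). Leave it there. Origin: centre of its underside
- septa_tin: bystander, loose: round steel septa tin, 37 mm diameter, 22 mm high, in the other back corner of the bottle tray. Leave it there. Origin: centre of its underside
Not all that is in view belongs to the job. Leave any blue or yellow look-alike of the empty_jar alone.

How it is judged (in metres and radians):
On the way, in this order (a step that is already met when the one before it is completed fails the run):
1. both tall bottles stand upright and released on the parking tray, the full jar still untouched on its pad (x of wide_bottle in the frame of parking_tray between -0.075 and 0.075 m and y of wide_bottle in the frame of parking_tray between -0.04 and 0.04 m and z of wide_bottle in the frame of parking_tray between -0.003 and 0.009 m and angle between each of wide_bottle, slim_bottle's own z axis and vertical below 0.12 rad and x of slim_bottle in the frame of parking_tray between -0.075 and 0.075 m and y of slim_bottle in the frame of parking_tray between -0.04 and 0.04 m and z of slim_bottle in the frame of parking_tray between -0.003 and 0.009 m and contact force between the fingers and wide_bottle below 0.1 N and contact force between the fingers and slim_bottle below 0.1 N and distance of full_jar from where it was at the start of the episode below 0.012 m), for 0.2 s.
2. the used jar stands upright in the wash-up basin and the full jar sits fully down in the well of the rinse station, released (x of empty_jar in the frame of washup_basin between -0.06 and 0.06 m and y of empty_jar in the frame of washup_basin between -0.06 and 0.06 m and z of empty_jar in the frame of washup_basin between -0.003 and 0.01 m and angle between empty_jar's own z axis and vertical below 0.12 rad and x of full_jar in the frame of rinse_station between -0.031 and -0.013 m and y of full_jar in the frame of rinse_station between -0.009 and 0.009 m and z of full_jar in the frame of rinse_station between 0.031 and 0.039 m and angle between full_jar's own z axis and vertical below 0.1 rad and contact force between the fingers and full_jar below 0.1 N and contact force between the fingers and empty_jar below 0.1 N), for 0.2 s.
At the end, for the whole second after the job is handed in: Each tall bottle upright (0.08 rad) within 15 mm of where it started; the used jar upright (0.12 rad) on the basin's floor; the full jar upright (0.1 rad) on the floor of the station's well (4 mm in height, 9 mm sideways); all released and at rest (all of step 2 and distance of each of wide_bottle, slim_bottle from where it was at the start of the episode below 0.015 m and angle between each of wide_bottle, slim_bottle's own z axis and vertical below 0.08 rad and contact force between the fingers and wide_bottle below 0.1 N and contact force between the fingers and slim_bottle below 0.1 N and linear speed of each of wide_bottle, slim_bottle, full_jar, empty_jar below 0.02 m/s and angular speed of each of wide_bottle, slim_bottle, full_jar, empty_jar below 0.3 rad/s); the robot touches nothing.
It fails at once if the dropper bottle or the septa tin is moved more than 20 mm (distance of any of dropper, septa_tin from where it was at the start of the episode above 0.02 m).
It fails at once if a tall bottle or a jar is tipped over (tilted more than 0.6 rad) (angle between any of wide_bottle, slim_bottle, full_jar, empty_jar's own z axis and vertical above 0.6 rad).
It fails at once if a tall bottle or a jar is dropped (falls free at more than 0.7 m/s, some 25 mm) ((linear speed of wide_bottle above 0.7 m/s and contact force between the fingers and wide_bottle below 0.1 N) or (linear speed of slim_bottle above 0.7 m/s and contact force between the fingers and slim_bottle below 0.1 N) or (linear speed of full_jar above 0.7 m/s and contact force between the fingers and full_jar below 0.1 N) or (linear speed of empty_jar above 0.7 m/s and contact force between the fingers and empty_jar below 0.1 N)).
It also fails if it takes over 144 s, if anything falls off the work surface, if the arm or the gripper's body presses on something with over 40 N, if the wrist force passes 120 N, or if a joint passes its speed limit or range.

## Working session

There is one attempt and no reset: what is moved stays moved. The work goes in short steps, Python scripts to look and compute and a tool call to move; the robot and the scene stay as the last step left them, time stands still between calls to the robot, and variables do not carry over. Pictures are saved under pics/ and viewed, about 12 in all and at most 16, crops included, and the job is handed in when it is done.

Besides the shell and the picture viewer there is one more tool, called after ">>>" as name(argument=value, ...) on one line, values as JSON. apply_moves: Moves the arm, as the interface text tells. Its arguments: {"type":"object","properties":{"commands":{"type":"array","items":{"type":"object","properties":{"tx":{"type":"number"},"ty":{"type":"number"},"tz":{"type":"number"},"ax":{"type":"number"},"ay":{"type":"number"},"az":{"type":"number"}}}},"hand":{"type":"number"}},"required":["commands"]}

```bash
mkdir -p pics; ls; python3 - <<'E'
from cell import *
import cv2,numpy as np,pickle
s=read_state(); print({k:np.round(v,3).tolist() for k,v in s.items()}, finger_overhang)
for n in("scene","top"):
    c=capture(n); pickle.dump(c,open(n+'.pkl','wb')); cv2.imwrite(f'pics/{n}0.png',cv2.cvtColor(c['img'],cv2.COLOR_RGB2BGR)); print(n,c['fovy'],c['cx'],c['cy'],c['R'],c['t'])
E
```

```text
pics
{'t': 0.0, 'joint_pos': [-1.377, 0.182, 1.608, 0.0, 1.354, -0.206], 'qd': [-0.001, 0.001, -0.001, -0.0, -0.001, 0.001], 'joint_torque': [-0.0, -44.487, -35.134, -0.0, 0.009, 0.0], 'tcp_pos': [223.756, -529.125, 249.4], 'tcp_rot': [-0.001, 0.833, -0.553, -0.001], 'ft_force': [-0.188, -0.046, -0.992], 'torque': [-0.009, -0.031, 0.007], 'gripper_width': 0.999} 19.0
scene 46.96723431891448 275.8765834144291 204.8302519179483 [[-0.79657611  0.6041867   0.02061398]
 [ 0.42038839  0.57811152 -0.69932873]
 [-0.43444229 -0.54840268 -0.7145029 ]] [ 431.92671246 -172.37893331 1351.57718091]
top 49.84034312370888 280.2632710515226 207.04447136455673 [[ 0.02767807 -0.99948711  0.01610723]
 [-0.99065074 -0.02957959 -0.1331772 ]
 [ 0.13358534 -0.01227055 -0.99096135]] [ -47.04997194  554.31112026 1054.75185823]
```

View pics/top0.png

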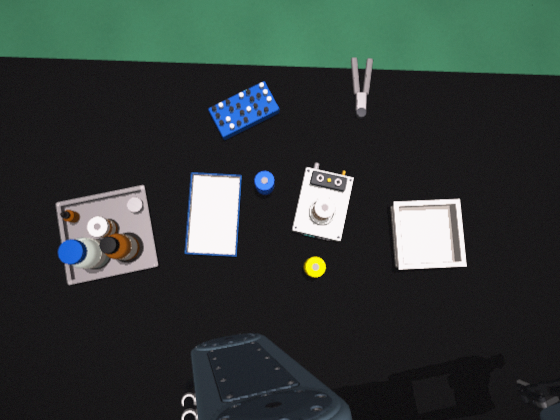

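View pics/scene0.png

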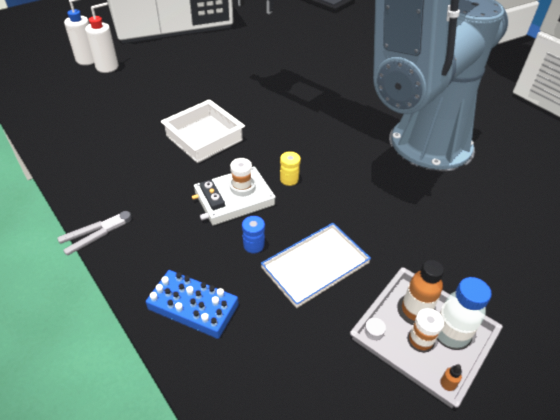

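The top view shows bottle tray with the wide bottle's cap (72,252), slim cap (108,246), full jar (97,227), dropper (68,215), tin (134,204). The parking tray is at (214,215), the station's jar at (322,208) and the basin at (430,235). 

Could be mistaken for a rinse jar: blue jar (264,181), yellow jar (315,267). The white cap in the well (322,208) is the empty jar, and the white cap behind the bottles (97,227) is the full one. Next is a close crop to check this.

```bash
cat > h.py <<'E'
import numpy as np,pickle,cv2
from scipy.spatial.transform import Rotation as Ro
def f(c): return c['img'].shape[0]/2/np.tan(np.radians(c['fovy'])/2)
def ray(c,u,v,z,R=None,t=None):
    R=c['R'] if R is None else R; t=c['t'] if t is None else t
    d=R.T@np.array([(u-c['cx'])/f(c),(v-c['cy'])/f(c),1]); o=-R.T@np.array(t)
    return o+d*(z-o[2])/d[2]
def cloud(c,R=None,t=None):
    R=c['R'] if R is None else R; t=c['t'] if t is None else t
    v,u=np.mgrid[:420,:560]; z=c['z_map']
    P=np.stack([(u-c['cx'])/f(c)*z,(v-c['cy'])/f(c)*z,z],-1)-np.array(t)
    return P@R
def wrist(s,c):
    q=np.array(s['tcp_rot'])[[1,2,3,0]]; T=np.eye(4);T[:3,:3]=Ro.from_quat(q).as_matrix();T[:3,3]=s['tcp_pos']
    M=T@np.array(c['mount']); R=M[:3,:3].T; return R,-R@M[:3,3]
def topfit(c,u0,u1,v0,v1,zlo,zhi,R=None,t=None):
    P=cloud(c,R,t)[v0:v1,u0:u1].reshape(-1,3); P=P[(P[:,2]>zlo)&(P[:,2]<zhi)]
    (x,y),r=cv2.minEnclosingCircle(P[:,:2].astype(np.float32)); return len(P),np.round([x,y,2*r],1),np.round(P.mean(0),1)
E
python3 - <<'E'
from h import *
c=pickle.load(open('top.pkl','rb')); b=cv2.cvtColor(c['img'],cv2.COLOR_RGB2BGR)
a=cv2.resize(b[180:290,50:165],(400,383),interpolation=2); d=cv2.resize(b[150:265,290:405],(400,400),interpolation=2)
o=np.zeros((400,800,3),np.uint8); o[:383,:400]=a;o[:,400:]=d; cv2.imwrite('pics/crop1.png',o)
for n,a in dict(wide=(50,92,235,270,130,155),slim=(95,125,228,262,130,150),full=(84,112,214,240,70,85),empty=(300,345,190,225,95,120),drop=(56,84,200,225,50,85),tin=(120,148,190,220,15,40)).items(): print(n,*topfit(c,*a))
P=cloud(c)
def rect(n,u0,u1,v0,v1,lo,hi):
    Q=P[v0:v1,u0:u1].reshape(-1,3);Q=Q[(Q[:,2]>lo)&(Q[:,2]<hi)]
    print(n,len(Q),cv2.minAreaRect(Q[:,:2].astype(np.float32)),np.median(Q[:,2]))
rect('tray',40,170,175,295,18,30);rect('park',175,255,160,270,8,25);rect('station',285,362,160,250,28,36);rect('basin',380,480,190,280,44,56)
rect('well',305,340,190,225,46,58)
E
```

```text
wide 563 [431.  414.4  56.4] [431.2 411.1 146.5]
slim 261 [447.3 338.   37.9] [447.6 336.5 141.1]
full 349 [487.4 389.1  56.2] [491.7 388.2  76.9]
empty 345 [ 548.  -130.7   47.9] [ 547.4 -129.9  106.8]
drop 60 [520.  474.2  18.5] [519.1 472.3  61.1]
tin 371 [552.9 326.3  98.9] [559.6 319.2  24.2]
tray 1684 ((478.56524658203125, 386.3597106933594), (202.66299438476562, 218.63218688964844), 13.680915832519531) 24.083878892478996
park 632 ((536.7952880859375, 132.47805786132812), (126.93372344970703, 202.9769744873047), 88.70081329345703) 15.647538170236466
station 2032 ((566.6512451171875, -135.05377197265625), (120.08148193359375, 163.13095092773438), 78.83259582519531) 32.03834199872346
basin 1280 ((500.378662109375, -388.699462890625), (162.0115203857422, 163.5645294189453), 4.220324516296387) 49.919766474629625
well 98 ((552.2862548828125, -143.99688720703125), (61.60884475708008, 90.0747299194336), 25.671493530273438) 51.52501800570958
```

View pics/crop1.png

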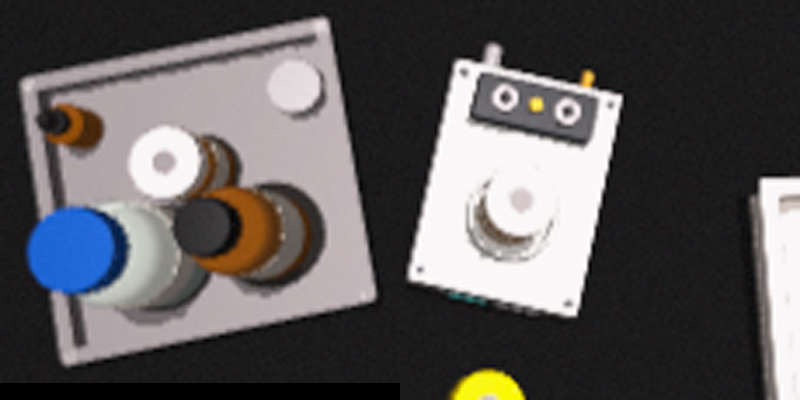

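The crop confirms it: the white-capped jar with the grey septum in the well (322,208) is the empty, and its twin in the tray behind the two bottles is the full jar. Moving over the slim bottle.

>>> apply_moves(commands=[{"tx":-0.0356,"ty":-0.0272,"tz":-0.003},{"tx":-0.0356,"ty":-0.0272,"tz":-0.003},{"tx":-0.0356,"ty":-0.0272,"tz":-0.003},{"tx":-0.0356,"ty":-0.0272,"tz":-0.003},{"tx":-0.0356,"ty":-0.0272,"tz":-0.003},{"tx":-0.0356,"ty":-0.0272,"tz":-0.003},{"tx":-0.0356,"ty":-0.0272,"tz":-0.003},{"tx":-0.0356,"ty":-0.0272,"tz":-0.003},{"tx":-0.0356,"ty":-0.0272,"tz":-0.003},{"tx":-0.0356,"ty":-0.0272,"tz":-0.003},{"tx":-0.0356,"ty":-0.0272,"tz":-0.003},{"tx":-0.0356,"ty":-0.0272,"tz":-0.003},{"tx":-0.0356,"ty":-0.0272,"tz":-0.003},{"tx":-0.0356,"ty":-0.0272,"tz":-0.003},{"tx":-0.0356,"ty":-0.0272,"tz":-0.003},{"tx":-0.0356,"ty":-0.0272,"tz":-0.003},{"tx":-0.0356,"ty":-0.0272,"tz":-0.003},{"tx":-0.0356,"ty":-0.0272,"tz":-0.003},{"tx":-0.0356,"ty":-0.0272,"tz":-0.003},{"tx":-0.0356,"ty":-0.0272,"tz":-0.003}], hand=0.0854)

```text
$.commands[0]: bad value
```

>>> apply_moves(commands=[{"az":-0.141},{"az":-0.141},{"az":-0.141},{"az":-0.141},{"az":-0.141},{"az":-0.141},{"az":-0.141},{"az":-0.141},{"az":-0.141},{"az":-0.141},{}])

```text
$.commands[0]: bad value
```

```bash
cat >> h.py <<'E'
def go(x=None,y=None,z=None,yaw=None,n=None):
    "shift/turn (tool axes) from the measured pose to the target, tool down; per-row values for n rows"
    from cell import read_state
    s=read_state(); p=np.array(s['tcp_pos']); Rt=Ro.from_quat(np.array(s['tcp_rot'])[[1,2,3,0]])
    y0=np.degrees(np.arctan2(*Rt.as_matrix()[[1,0],0]))
    g=np.array([a if b is None else b for a,b in zip(p,(x,y,z))]); w=yaw if yaw is not None else y0
    G=Ro.from_euler('z',w,degrees=True)*Ro.from_euler('x',180,degrees=True)
    d=Rt.inv().apply(g-p)/1000; r=(Rt.inv()*G).as_rotvec()
    n=n or max(1,int(np.ceil(np.linalg.norm(d)/.045)))
    print('t',round(s['t'],2),'tcp',p.round(1),'yaw',round(y0,2),'w',round(s['gripper_width'],3),'F',np.round(s['ft_force'],1),'| shift',d.round(4),'rot',r.round(4),'| n',n,'row',(d/n).round(5))
E
python3 - <<'E'
from h import *; from cell import *
s=read_state(); c=capture('wrist'); pickle.dump((s,c),open('w1.pkl','wb')); cv2.imwrite('pics/w1.png',cv2.cvtColor(c['img'],cv2.COLOR_RGB2BGR))
go(); print(c['mount'],c['fovy'])
E
```

```text
t 0.15 tcp [ 223.7 -529.3  249.6] yaw -67.1 w 1.002 F [-1.2  0.2  0.2] | shift [0. 0. 0.] rot [-0.0003  0.0013 -0.    ] | n 1 row [0. 0. 0.]
[[ 9.99999737e-01 -5.90471430e-04  4.20938214e-04  1.35101786e+00]
 [ 4.24494236e-04  9.47292943e-01  3.20368381e-01 -8.38451984e+01]
 [-5.87920176e-04 -3.20368118e-01  9.47292945e-01 -1.24025838e+02]
 [ 0.00000000e+00  0.00000000e+00  0.00000000e+00  1.00000000e+00]] 70.78337509380806
```

View pics/w1.png

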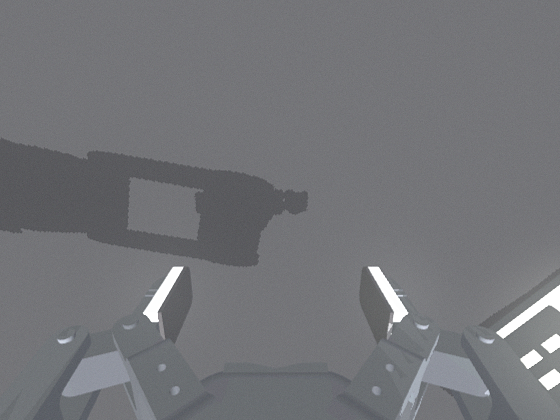

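>>> apply_moves(commands=[{"tx":-0.0356,"ty":-0.0272,"tz":-0.003,"ax":0,"ay":0,"az":0},{"tx":-0.0356,"ty":-0.0272,"tz":-0.003,"ax":0,"ay":0,"az":0},{"tx":-0.0356,"ty":-0.0272,"tz":-0.003,"ax":0,"ay":0,"az":0},{"tx":-0.0356,"ty":-0.0272,"tz":-0.003,"ax":0,"ay":0,"az":0},{"tx":-0.0356,"ty":-0.0272,"tz":-0.003,"ax":0,"ay":0,"az":0},{"tx":-0.0356,"ty":-0.0272,"tz":-0.003,"ax":0,"ay":0,"az":0},{"tx":-0.0356,"ty":-0.0272,"tz":-0.003,"ax":0,"ay":0,"az":0},{"tx":-0.0356,"ty":-0.0272,"tz":-0.003,"ax":0,"ay":0,"az":0},{"tx":-0.0356,"ty":-0.0272,"tz":-0.003,"ax":0,"ay":0,"az":0},{"tx":-0.0356,"ty":-0.0272,"tz":-0.003,"ax":0,"ay":0,"az":0},{"tx":-0.0356,"ty":-0.0272,"tz":-0.003,"ax":0,"ay":0,"az":0},{"tx":-0.0356,"ty":-0.0272,"tz":-0.003,"ax":0,"ay":0,"az":0},{"tx":-0.0356,"ty":-0.0272,"tz":-0.003,"ax":0,"ay":0,"az":0},{"tx":-0.0356,"ty":-0.0272,"tz":-0.003,"ax":0,"ay":0,"az":0},{"tx":-0.0356,"ty":-0.0272,"tz":-0.003,"ax":0,"ay":0,"az":0},{"tx":-0.0356,"ty":-0.0272,"tz":-0.003,"ax":0,"ay":0,"az":0},{"tx":-0.0356,"ty":-0.0272,"tz":-0.003,"ax":0,"ay":0,"az":0},{"tx":-0.0356,"ty":-0.0272,"tz":-0.003,"ax":0,"ay":0,"az":0},{"tx":-0.0356,"ty":-0.0272,"tz":-0.003,"ax":0,"ay":0,"az":0},{"tx":-0.0356,"ty":-0.0272,"tz":-0.003,"ax":0,"ay":0,"az":0}], hand=0.0854)

```text
t: 2.15
tcp_pos: [447.7, 339.9, 310.0]
tcp_rot: [0.0, 0.834, -0.552, -0.0]
ft_force: [0.8, 0.5, 0.4]
gripper_width: 1.0
```

>>> apply_moves(commands=[{"tx":0,"ty":0,"tz":0,"ax":0,"ay":0,"az":-0.141},{"tx":0,"ty":0,"tz":0,"ax":0,"ay":0,"az":-0.141},{"tx":0,"ty":0,"tz":0,"ax":0,"ay":0,"az":-0.141},{"tx":0,"ty":0,"tz":0,"ax":0,"ay":0,"az":-0.141},{"tx":0,"ty":0,"tz":0,"ax":0,"ay":0,"az":-0.141},{"tx":0,"ty":0,"tz":0,"ax":0,"ay":0,"az":-0.141},{"tx":0,"ty":0,"tz":0,"ax":0,"ay":0,"az":-0.141},{"tx":0,"ty":0,"tz":0,"ax":0,"ay":0,"az":-0.141},{"tx":0,"ty":0,"tz":0,"ax":0,"ay":0,"az":-0.141},{"tx":0,"ty":0,"tz":0,"ax":0,"ay":0,"az":-0.141},{"tx":0,"ty":0,"tz":0,"ax":0,"ay":0,"az":0},{"tx":0,"ty":0,"tz":0,"ax":0,"ay":0,"az":0}])

```text
t: 3.35
tcp_pos: [447.7, 337.9, 310.0]
tcp_rot: [0.0, 0.993, 0.117, -0.0]
ft_force: [0.4, -0.7, -0.7]
gripper_width: 0.998
```

```bash
python3 - <<'E'
from h import *; from cell import *
go(448,338,None,13.7)
s=read_state(); c=capture('wrist'); pickle.dump((s,c),open('w1.pkl','wb')); cv2.imwrite('pics/w2.png',cv2.cvtColor(c['img'],cv2.COLOR_RGB2BGR))
P=cloud(c,*wrist(s,c)); m=P[...,2]
for n,(x,y,d,lo,hi) in dict(slim=(448,338,60,134,150),wide=(431,414,45,140,156),full=(491,388,40,68,84)).items():
    k=(np.hypot(P[...,0]-x,P[...,1]-y)<d)&(m>lo)&(m<hi)&(c['z_map']>0); Q=P[k]
    if len(Q): print(n,len(Q),cv2.minEnclosingCircle(Q[:,:2].astype(np.float32)),np.median(Q,0), 'uv',np.argwhere(k).mean(0))
E
```

```text
t 3.35 tcp [447.7 337.9 310. ] yaw 13.48 w 0.998 F [ 0.4 -0.7 -0.7] | shift [ 0.0004 -0.     -0.    ] rot [ 0.0001  0.0005 -0.0039] | n 1 row [ 3.5e-04 -4.0e-05 -0.0e+00]
slim 1250 ((444.5657958984375, 358.69793701171875), 39.952110290527344) [447.87850926 343.25456397 142.42329653] uv [180.9328 277.1336]
wide 2673 ((434.3183898925781, 413.9615478515625), 27.154991149902344) [433.99572476 414.69924435 148.26750079] uv [112.65544332 278.69285447]
full 1278 ((486.58734130859375, 383.8443603515625), 33.91349792480469) [494.11848659 389.68570475  77.37512306] uv [145.89514867 321.95305164]
```

View pics/w2.png

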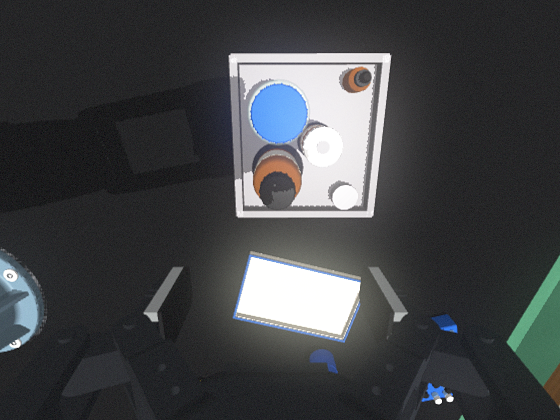

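The wrist view shows the wide cap at (279,113), slim cap (277,189), full jar (322,146), dropper (358,79), tin (345,196). The parking tray is below them, with corners near (252,253), (361,277), (346,341) and (234,318).

```bash
python3 - <<'E'
from h import *
s,c=pickle.load(open('w1.pkl','rb')); W=wrist(s,c)
for u,v,z in [(277,190,142),(279,113,148),(322,146,77),(252,253,17),(361,277,17),(346,341,17),(234,318,17),(230,54,24),(390,54,24),(374,216,24),(238,216,24)]: print(u,v,ray(c,u,v,z,*W).round(1))
go(447.5,338,200,13.7);go(447.5,338,132,13.7)
E
```

```text
277 190 [450.2 341.2 142. ]
279 113 [434.4 414.5 148. ]
322 146 [494.1 389.3  77. ]
252 253 [444.7 200.   17. ]
361 277 [625.3 198.6  17. ]
346 341 [641.3  69.8  17. ]
234 318 [440.5  72.2  17. ]
230 54 [360.6 466.8  24. ]
390 54 [554.2 513.1  24. ]
374 216 [607.2 305.1  24. ]
238 216 [411.7 258.4  24. ]
t 3.4 tcp [447.7 337.9 310.1] yaw 13.5 w 0.999 F [-0.  -0.   0.1] | shift [-1.000e-04 -2.000e-04  1.101e-01] rot [ 0.      0.0003 -0.0035] | n 3 row [-5.00e-05 -5.00e-05  3.67e-02]
t 3.4 tcp [447.7 337.9 310.1] yaw 13.5 w 0.999 F [-0.  -0.   0.1] | shift [-1.000e-04 -2.000e-04  1.781e-01] rot [ 0.      0.0003 -0.0035] | n 4 row [-3.000e-05 -4.000e-05  4.453e-02]
```

>>> apply_moves(commands=[{"tx":0.002,"ty":-0.0006,"tz":0.03,"ax":0,"ay":0,"az":-0.0035},{"tx":0,"ty":0,"tz":0.04,"ax":0,"ay":0,"az":0},{"tx":0,"ty":0,"tz":0.04,"ax":0,"ay":0,"az":0},{"tx":0,"ty":0,"tz":0.03,"ax":0,"ay":0,"az":0},{"tx":0,"ty":0,"tz":0.02,"ax":0,"ay":0,"az":0},{"tx":0,"ty":0,"tz":0.01,"ax":0,"ay":0,"az":0},{"tx":0,"ty":0,"tz":0.008,"ax":0,"ay":0,"az":0},{"tx":0,"ty":0,"tz":0,"ax":0,"ay":0,"az":0},{"tx":0,"ty":0,"tz":0,"ax":0,"ay":0,"az":0}])

```text
t: 4.3
tcp_pos: [450.3, 339.3, 133.3]
tcp_rot: [-0.0, 0.993, 0.121, 0.001]
ft_force: [0.6, -0.3, -0.2]
gripper_width: 1.002
```

>>> apply_moves(commands=[{"tx":0,"ty":0,"tz":0,"ax":0,"ay":0,"az":0},{"tx":0,"ty":0,"tz":0,"ax":0,"ay":0,"az":0},{"tx":0,"ty":0,"tz":0,"ax":0,"ay":0,"az":0},{"tx":0,"ty":0,"tz":0,"ax":0,"ay":0,"az":0},{"tx":0,"ty":0,"tz":0,"ax":0,"ay":0,"az":0},{"tx":0,"ty":0,"tz":0,"ax":0,"ay":0,"az":0},{"tx":0,"ty":0,"tz":0,"ax":0,"ay":0,"az":0},{"tx":0,"ty":0,"tz":0,"ax":0,"ay":0,"az":0},{"tx":0,"ty":0,"tz":0,"ax":0,"ay":0,"az":0},{"tx":0,"ty":0,"tz":0,"ax":0,"ay":0,"az":0}], hand=0.02)

```text
t: 5.3
tcp_pos: [449.8, 339.2, 133.1]
tcp_rot: [-0.0, 0.993, 0.121, 0.0]
ft_force: [-1.8, -0.6, 5.3]
gripper_width: 0.415
```

```bash
python3 - <<'E'
from h import *; from cell import *
go()
c=capture('wrist'); cv2.imwrite('pics/w3.png',cv2.resize(cv2.cvtColor(c['img'],cv2.COLOR_RGB2BGR),(400,300)))
E
```

```text
t 5.3 tcp [449.8 339.2 133.1] yaw 13.9 w 0.415 F [-1.8 -0.6  5.3] | shift [0. 0. 0.] rot [-0.0002 -0.0007  0.    ] | n 1 row [0. 0. 0.]
```

View pics/w3.png

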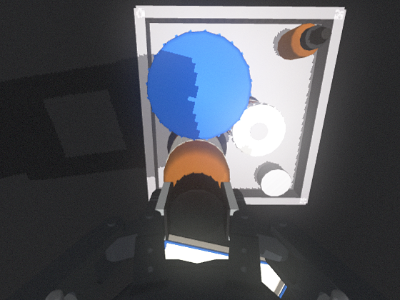

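>>> apply_moves(commands=[{"tx":0,"ty":0,"tz":-0.004,"ax":0,"ay":0,"az":0},{"tx":0,"ty":0,"tz":-0.01,"ax":0,"ay":0,"az":0},{"tx":0,"ty":0,"tz":-0.018,"ax":0,"ay":0,"az":0},{"tx":0,"ty":0,"tz":-0.02,"ax":0,"ay":0,"az":0},{"tx":0,"ty":0,"tz":-0.018,"ax":0,"ay":0,"az":0},{"tx":0,"ty":0,"tz":-0.01,"ax":0,"ay":0,"az":0},{"tx":0,"ty":0,"tz":-0.003,"ax":0,"ay":0,"az":0},{"tx":0.0025,"ty":0.007,"tz":0,"ax":0,"ay":0,"az":0},{"tx":0.005,"ty":0.0144,"tz":0,"ax":0,"ay":0,"az":0},{"tx":0.0085,"ty":0.0239,"tz":0,"ax":0,"ay":0,"az":0},{"tx":0.0085,"ty":0.0239,"tz":0,"ax":0,"ay":0,"az":0},{"tx":0.0085,"ty":0.0239,"tz":0,"ax":0,"ay":0,"az":0},{"tx":0.0085,"ty":0.0239,"tz":0,"ax":0,"ay":0,"az":0},{"tx":0.0085,"ty":0.0239,"tz":0,"ax":0,"ay":0,"az":0},{"tx":0.0085,"ty":0.0239,"tz":0,"ax":0,"ay":0,"az":0},{"tx":0.0085,"ty":0.0239,"tz":0,"ax":0,"ay":0,"az":0},{"tx":0.0085,"ty":0.0239,"tz":0,"ax":0,"ay":0,"az":0},{"tx":0.005,"ty":0.0144,"tz":0,"ax":0,"ay":0,"az":0},{"tx":0.0025,"ty":0.007,"tz":0,"ax":0,"ay":0,"az":0},{"tx":0,"ty":0,"tz":0,"ax":0,"ay":0,"az":0}])

```text
t: 7.35
tcp_pos: [586.4, 130.8, 214.7]
tcp_rot: [-0.0, 0.993, 0.12, -0.001]
ft_force: [-0.4, 0.6, -4.1]
gripper_width: 0.413
```

```bash
python3 - <<'E'
from h import *; from cell import *
go(587,132,132,13.9)
E
```

```text
t 7.35 tcp [586.4 130.8 214.7] yaw 13.81 w 0.413 F [-0.4  0.6 -4.1] | shift [ 0.0009 -0.001   0.0827] rot [-0.0003  0.001  -0.0016] | n 2 row [ 0.00045 -0.0005   0.04133]
```

>>> apply_moves(commands=[{"tx":0,"ty":0,"tz":0.01,"ax":0,"ay":0,"az":0},{"tx":0,"ty":0,"tz":0.018,"ax":0,"ay":0,"az":0},{"tx":0,"ty":0,"tz":0.018,"ax":0,"ay":0,"az":0},{"tx":0,"ty":0,"tz":0.014,"ax":0,"ay":0,"az":0},{"tx":0,"ty":0,"tz":0.01,"ax":0,"ay":0,"az":0},{"tx":0,"ty":0,"tz":0.006,"ax":0,"ay":0,"az":0},{"tx":0,"ty":0,"tz":0.003,"ax":0,"ay":0,"az":0},{"tx":0,"ty":0,"tz":0.002,"ax":0,"ay":0,"az":0},{"tx":0,"ty":0,"tz":0.001,"ax":0,"ay":0,"az":0},{"tx":0,"ty":0,"tz":0.001,"ax":0,"ay":0,"az":0},{"tx":0,"ty":0,"tz":0,"ax":0,"ay":0,"az":0}])

```text
t: 8.45
tcp_pos: [586.5, 131.7, 132.6]
tcp_rot: [0.0, 0.993, 0.121, 0.0]
ft_force: [-0.4, 0.4, -4.1]
gripper_width: 0.411
```

>>> apply_moves(commands=[{"tx":0,"ty":0,"tz":0.001,"ax":0,"ay":0,"az":0},{"tx":0,"ty":0,"tz":0.0005,"ax":0,"ay":0,"az":0},{"tx":0,"ty":0,"tz":0,"ax":0,"ay":0,"az":0}])

```text
t: 8.75
tcp_pos: [586.6, 131.7, 131.2]
tcp_rot: [0.0, 0.993, 0.121, 0.0]
ft_force: [-0.8, -0.4, -1.6]
gripper_width: 0.414
```

>>> apply_moves(commands=[{"tx":0,"ty":0,"tz":0.0005,"ax":0,"ay":0,"az":0},{"tx":0,"ty":0,"tz":0.0005,"ax":0,"ay":0,"az":0},{"tx":0,"ty":0,"tz":0,"ax":0,"ay":0,"az":0}])

```text
t: 9.05
tcp_pos: [586.8, 131.7, 131.2]
tcp_rot: [0.0, 0.993, 0.121, 0.0]
ft_force: [-2.7, 0.1, 5.8]
gripper_width: 0.414
```

>>> apply_moves(commands=[{"tx":0,"ty":0,"tz":0,"ax":0,"ay":0,"az":0},{"tx":0,"ty":0,"tz":0,"ax":0,"ay":0,"az":0},{"tx":0,"ty":0,"tz":0,"ax":0,"ay":0,"az":0},{"tx":0,"ty":0,"tz":0,"ax":0,"ay":0,"az":0},{"tx":0,"ty":0,"tz":0,"ax":0,"ay":0,"az":0},{"tx":0,"ty":0,"tz":0,"ax":0,"ay":0,"az":0},{"tx":0,"ty":0,"tz":-0.01,"ax":0,"ay":0,"az":0},{"tx":0,"ty":0,"tz":-0.03,"ax":0,"ay":0,"az":0},{"tx":0,"ty":0,"tz":-0.04,"ax":0,"ay":0,"az":0},{"tx":0,"ty":0,"tz":-0.02,"ax":0,"ay":0,"az":0},{"tx":0,"ty":0,"tz":0,"ax":0,"ay":0,"az":0}], hand=0.0854)

```text
t: 10.15
tcp_pos: [588.8, 131.9, 234.9]
tcp_rot: [0.0, 0.993, 0.121, 0.004]
ft_force: [-0.7, 0.3, 0.1]
gripper_width: 1.003
```

```bash
python3 - <<'E'
from h import *; from cell import *
go(432.5,414.5,None,13.8)
c=capture('top'); pickle.dump(c,open('top2.pkl','wb'))
P=cloud(c)
for n,x,y,lo,hi in [('full',491,388,70,84),('wide',431,414,138,156),('slim',587,132,130,146)]:
    k=(np.hypot(P[...,0]-x,P[...,1]-y)<32)&(P[...,2]>lo)&(P[...,2]<hi);Q=P[k]
    print(n,len(Q),Q.mean(0) if len(Q) else '')
b=cv2.cvtColor(c['img'],cv2.COLOR_RGB2BGR); cv2.imwrite('pics/t2.png',cv2.resize(b[150:300,40:260],(660,450)))
E
```

```text
t 10.15 tcp [588.8 131.9 234.9] yaw 13.9 w 1.003 F [-0.7  0.3  0.1] | shift [-0.0838 -0.3119 -0.0013] rot [ 0.0018 -0.0083  0.0018] | n 8 row [-0.01048 -0.03898 -0.00016]
full 46 [492.98679002 406.7489786   76.7207342 ]
wide 530 [431.02244661 412.12627786 147.5591753 ]
slim 66 [583.76820078 119.05818869 138.98319052]
```

View pics/t2.png

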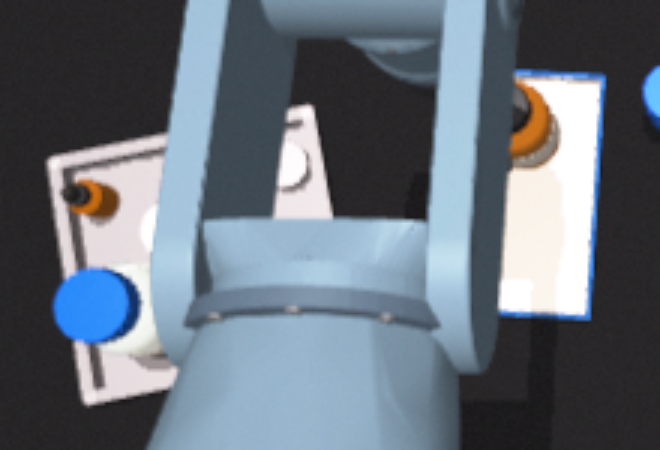

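Seven pictures viewed so far. The slim bottle stands upright in the parking tray, and the wide bottle is untouched.

>>> apply_moves(commands=[{"tx":-0.0103,"ty":-0.0385,"tz":0,"ax":0.0018,"ay":-0.0083,"az":0.0018},{"tx":-0.0103,"ty":-0.0385,"tz":0,"ax":0,"ay":0,"az":0},{"tx":-0.0103,"ty":-0.0385,"tz":0,"ax":0,"ay":0,"az":0},{"tx":-0.0103,"ty":-0.0385,"tz":0,"ax":0,"ay":0,"az":0},{"tx":-0.0103,"ty":-0.0385,"tz":0,"ax":0,"ay":0,"az":0},{"tx":-0.0103,"ty":-0.0385,"tz":0,"ax":0,"ay":0,"az":0},{"tx":-0.0103,"ty":-0.0385,"tz":0,"ax":0,"ay":0,"az":0},{"tx":-0.0103,"ty":-0.0385,"tz":0,"ax":0,"ay":0,"az":0},{"tx":0,"ty":-0.003,"tz":0,"ax":0,"ay":0,"az":0},{"tx":0,"ty":0,"tz":0,"ax":0,"ay":0,"az":0},{"tx":0,"ty":0,"tz":0,"ax":0,"ay":0,"az":0}])

```text
t: 11.3
tcp_pos: [432.2, 413.1, 229.8]
tcp_rot: [0.0, 0.993, 0.12, -0.005]
ft_force: [0.7, 0.1, -0.7]
gripper_width: 1.0
```

```bash
python3 - <<'E'
from h import *; from cell import *
go(432.5,414.5,138,13.8)
E
```

```text
t 11.3 tcp [432.2 413.1 229.8] yaw 13.76 w 1.0 F [ 0.7  0.1 -0.7] | shift [ 0.0015 -0.0012  0.0918] rot [-0.0007  0.0098 -0.0006] | n 3 row [ 0.0005  -0.0004   0.03061]
```

>>> apply_moves(commands=[{"tx":0.0015,"ty":-0.0012,"tz":0.015,"ax":0,"ay":0.009,"az":0},{"tx":0,"ty":0,"tz":0.02,"ax":0,"ay":0,"az":0},{"tx":0,"ty":0,"tz":0.02,"ax":0,"ay":0,"az":0},{"tx":0,"ty":0,"tz":0.015,"ax":0,"ay":0,"az":0},{"tx":0,"ty":0,"tz":0.012,"ax":0,"ay":0,"az":0},{"tx":0,"ty":0,"tz":0.008,"ax":0,"ay":0,"az":0},{"tx":0,"ty":0,"tz":0.002,"ax":0,"ay":0,"az":0},{"tx":0,"ty":0,"tz":0,"ax":0,"ay":0,"az":0},{"tx":0,"ty":0,"tz":0,"ax":0,"ay":0,"az":0}])

```text
t: 12.2
tcp_pos: [433.7, 416.1, 139.7]
tcp_rot: [-0.001, 0.993, 0.12, 0.001]
ft_force: [1.1, -0.0, 1.1]
gripper_width: 0.995
```

```bash
python3 - <<'E'
from h import *; from cell import *
go(432.5,414.5,138,13.8)
E
```

```text
t 12.2 tcp [433.7 416.1 139.7] yaw 13.8 w 0.995 F [ 1.1 -0.   1.1] | shift [-0.0015  0.0013  0.0017] rot [-0.0022 -0.002  -0.0001] | n 1 row [-0.00153  0.00132  0.00169]
```

>>> apply_moves(commands=[{"tx":0,"ty":0,"tz":0,"ax":0,"ay":0,"az":0},{"tx":0,"ty":0,"tz":0,"ax":0,"ay":0,"az":0},{"tx":0,"ty":0,"tz":0,"ax":0,"ay":0,"az":0},{"tx":0,"ty":0,"tz":0,"ax":0,"ay":0,"az":0},{"tx":0,"ty":0,"tz":0,"ax":0,"ay":0,"az":0},{"tx":0,"ty":0,"tz":0,"ax":0,"ay":0,"az":0},{"tx":0,"ty":0,"tz":0,"ax":0,"ay":0,"az":0},{"tx":0,"ty":0,"tz":0,"ax":0,"ay":0,"az":0}], hand=0.03)

```text
t: 13.0
tcp_pos: [433.2, 416.1, 139.9]
tcp_rot: [-0.001, 0.993, 0.12, 0.001]
ft_force: [-2.1, -0.9, 5.4]
gripper_width: 0.6
```

```bash
python3 - <<'E'
from h import *; from cell import *
go(488,135,137.0,13.8)
E
```

```text
t 13.0 tcp [433.2 416.1 139.9] yaw 13.8 w 0.6 F [-2.1 -0.9  5.4] | shift [-0.0139  0.286   0.0022] rot [-0.0022 -0.0013 -0.    ] | n 7 row [-0.00198  0.04086  0.00032]
```

>>> apply_moves(commands=[{"tx":0,"ty":0,"tz":-0.004,"ax":0,"ay":0,"az":0},{"tx":0,"ty":0,"tz":-0.012,"ax":0,"ay":0,"az":0},{"tx":0,"ty":0,"tz":-0.018,"ax":0,"ay":0,"az":0},{"tx":0,"ty":0,"tz":-0.018,"ax":0,"ay":0,"az":0},{"tx":0,"ty":0,"tz":-0.018,"ax":0,"ay":0,"az":0},{"tx":0,"ty":0,"tz":-0.016,"ax":0,"ay":0,"az":0},{"tx":0,"ty":0,"tz":-0.01,"ax":0,"ay":0,"az":0},{"tx":0,"ty":0,"tz":-0.004,"ax":0,"ay":0,"az":0},{"tx":-0.0004,"ty":0.009,"tz":0,"ax":0,"ay":0,"az":0},{"tx":-0.0008,"ty":0.0175,"tz":0,"ax":0,"ay":0,"az":0},{"tx":-0.0014,"ty":0.0292,"tz":0,"ax":0,"ay":0,"az":0},{"tx":-0.0014,"ty":0.0292,"tz":0,"ax":0,"ay":0,"az":0},{"tx":-0.0014,"ty":0.0292,"tz":0,"ax":0,"ay":0,"az":0},{"tx":-0.0014,"ty":0.0292,"tz":0,"ax":0,"ay":0,"az":0},{"tx":-0.0014,"ty":0.0292,"tz":0,"ax":0,"ay":0,"az":0},{"tx":-0.0014,"ty":0.0292,"tz":0,"ax":0,"ay":0,"az":0},{"tx":-0.0014,"ty":0.0292,"tz":0,"ax":0,"ay":0,"az":0},{"tx":-0.0014,"ty":0.0292,"tz":0,"ax":0,"ay":0,"az":0},{"tx":-0.0008,"ty":0.0175,"tz":0,"ax":0,"ay":0,"az":0},{"tx":-0.0004,"ty":0.009,"tz":0,"ax":0,"ay":0,"az":0}])

```text
t: 15.0
tcp_pos: [487.7, 131.3, 237.4]
tcp_rot: [-0.001, 0.993, 0.119, -0.001]
ft_force: [-1.3, 1.5, -5.4]
gripper_width: 0.599
```

>>> apply_moves(commands=[{"tx":0,"ty":0,"tz":0,"ax":0,"ay":0,"az":0},{"tx":0,"ty":0,"tz":0,"ax":0,"ay":0,"az":0}])

```text
t: 15.2
tcp_pos: [487.9, 134.1, 238.0]
tcp_rot: [-0.001, 0.993, 0.12, -0.0]
ft_force: [0.2, -0.5, -5.7]
gripper_width: 0.603
```

```bash
python3 - <<'E'
from h import *; from cell import *
go(488,135,139.5,13.8)
E
```

```text
t 15.2 tcp [487.9 134.1 238. ] yaw 13.76 w 0.603 F [ 0.2 -0.5 -5.7] | shift [ 0.0004 -0.0006  0.0985] rot [-0.0024 -0.     -0.0007] | n 3 row [ 0.00012 -0.0002   0.03282]
```

>>> apply_moves(commands=[{"tx":0,"ty":0,"tz":0.01,"ax":0,"ay":0,"az":0},{"tx":0,"ty":0,"tz":0.018,"ax":0,"ay":0,"az":0},{"tx":0,"ty":0,"tz":0.02,"ax":0,"ay":0,"az":0},{"tx":0,"ty":0,"tz":0.02,"ax":0,"ay":0,"az":0},{"tx":0,"ty":0,"tz":0.014,"ax":0,"ay":0,"az":0},{"tx":0,"ty":0,"tz":0.01,"ax":0,"ay":0,"az":0},{"tx":0,"ty":0,"tz":0.004,"ax":0,"ay":0,"az":0},{"tx":0,"ty":0,"tz":0.002,"ax":0,"ay":0,"az":0},{"tx":0,"ty":0,"tz":0.0005,"ax":0,"ay":0,"az":0},{"tx":0,"ty":0,"tz":0,"ax":0,"ay":0,"az":0},{"tx":0,"ty":0,"tz":0,"ax":0,"ay":0,"az":0}])

```text
t: 16.3
tcp_pos: [488.8, 134.2, 140.5]
tcp_rot: [-0.001, 0.993, 0.12, 0.001]
ft_force: [-1.0, -0.3, -4.3]
gripper_width: 0.604
```

>>> apply_moves(commands=[{"tx":0,"ty":0,"tz":0.001,"ax":0,"ay":0,"az":0},{"tx":0,"ty":0,"tz":0.0005,"ax":0,"ay":0,"az":0},{"tx":0,"ty":0,"tz":0,"ax":0,"ay":0,"az":0}])

```text
t: 16.6
tcp_pos: [488.2, 134.2, 138.3]
tcp_rot: [-0.001, 0.993, 0.12, 0.0]
ft_force: [0.3, -1.1, -5.3]
gripper_width: 0.596
```

>>> apply_moves(commands=[{"tx":0,"ty":0,"tz":0.0005,"ax":0,"ay":0,"az":0},{"tx":0,"ty":0,"tz":0.0005,"ax":0,"ay":0,"az":0},{"tx":0,"ty":0,"tz":0,"ax":0,"ay":0,"az":0}])

```text
t: 16.9
tcp_pos: [488.5, 134.2, 138.0]
tcp_rot: [-0.001, 0.993, 0.12, 0.0]
ft_force: [-2.7, 0.1, 2.8]
gripper_width: 0.599
```

>>> apply_moves(commands=[{"tx":0,"ty":0,"tz":0.0005,"ax":0,"ay":0,"az":0},{"tx":0,"ty":0,"tz":0,"ax":0,"ay":0,"az":0}])

```text
t: 17.1
tcp_pos: [488.6, 134.2, 137.9]
tcp_rot: [-0.001, 0.993, 0.12, 0.0]
ft_force: [-5.2, -0.2, 7.6]
gripper_width: 0.599
```

>>> apply_moves(commands=[{"tx":0,"ty":0,"tz":0,"ax":0,"ay":0,"az":0},{"tx":0,"ty":0,"tz":0,"ax":0,"ay":0,"az":0},{"tx":0,"ty":0,"tz":0,"ax":0,"ay":0,"az":0},{"tx":0,"ty":0,"tz":0,"ax":0,"ay":0,"az":0},{"tx":0,"ty":0,"tz":0,"ax":0,"ay":0,"az":0},{"tx":0,"ty":0,"tz":0,"ax":0,"ay":0,"az":0},{"tx":0,"ty":0,"tz":-0.01,"ax":0,"ay":0,"az":0},{"tx":0,"ty":0,"tz":-0.03,"ax":0,"ay":0,"az":0},{"tx":0,"ty":0,"tz":-0.04,"ax":0,"ay":0,"az":0},{"tx":0,"ty":0,"tz":-0.02,"ax":0,"ay":0,"az":0},{"tx":0,"ty":0,"tz":0,"ax":0,"ay":0,"az":0}], hand=0.0854)

```text
t: 18.2
tcp_pos: [490.6, 134.2, 241.4]
tcp_rot: [-0.001, 0.993, 0.12, 0.004]
ft_force: [1.1, 0.6, 0.8]
gripper_width: 1.001
```

>>> apply_moves(commands=[{"tx":-0.0009,"ty":0.0339,"tz":0,"ax":0,"ay":0,"az":0},{"tx":-0.0009,"ty":0.0339,"tz":0,"ax":0,"ay":0,"az":0},{"tx":-0.0009,"ty":0.0339,"tz":0,"ax":0,"ay":0,"az":0},{"tx":-0.0009,"ty":0.0339,"tz":0,"ax":0,"ay":0,"az":0},{"tx":-0.0009,"ty":0.0339,"tz":0,"ax":0,"ay":0,"az":0},{"tx":-0.0009,"ty":0.0339,"tz":0,"ax":0,"ay":0,"az":0},{"tx":-0.0009,"ty":0.0339,"tz":0,"ax":0,"ay":0,"az":0},{"tx":-0.0009,"ty":0.0339,"tz":0,"ax":0,"ay":0,"az":0},{"tx":0,"ty":0,"tz":0,"ax":0,"ay":0,"az":0},{"tx":0,"ty":0,"tz":0,"ax":0,"ay":0,"az":0},{"tx":0,"ty":0,"tz":0,"ax":0,"ay":0,"az":0}])

```text
t: 19.3
tcp_pos: [545.4, -130.1, 235.7]
tcp_rot: [-0.002, 0.993, 0.12, -0.0]
ft_force: [0.3, 1.1, -0.7]
gripper_width: 1.0
```

```bash
python3 - <<'E'
from h import *; from cell import *
s=read_state(); c=capture('wrist'); pickle.dump((s,c),open('w4.pkl','wb'))
P=cloud(c,*wrist(s,c))
for n,x,y,lo,hi,r in [('empty',548,-131,102,112,30)]:
    k=(np.hypot(P[...,0]-x,P[...,1]-y)<r)&(P[...,2]>lo)&(P[...,2]<hi);Q=P[k]
    print(n,len(Q),Q.mean(0) if len(Q) else '',cv2.minEnclosingCircle(Q[:,:2].astype(np.float32)), np.argwhere(k).mean(0))
t=capture('top'); a=cv2.resize(t['img'][150:290,40:260],(400,255)); b=cv2.resize(c['img'],(400,300)); o=np.zeros((300,800,3),np.uint8); o[:255,:400]=a;o[:,400:]=b
cv2.imwrite('pics/p8.png',o[...,::-1])
pickle.dump(t,open('top3.pkl','wb'))
go(548,-131,100,13.8)
E
```

```text
empty 2031 [ 550.9331151  -130.08293555  107.25954898] ((551.1986694335938, -131.46636962890625), 24.192861557006836) [206.08025603 279.62087642]
t 19.4 tcp [ 545.7 -129.8  236.1] yaw 13.87 w 0.998 F [-0.2 -0.3  0.7] | shift [0.002  0.002  0.1361] rot [-0.0024 -0.0003  0.0012] | n 4 row [0.00049 0.0005  0.03403]
```

View pics/p8.png

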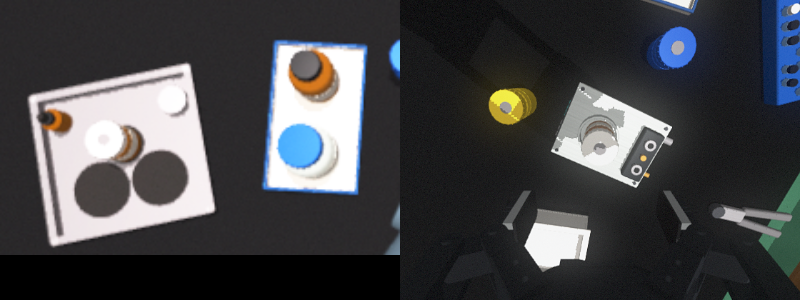

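Eighth picture: both bottles are upright on the parking tray, the full jar is untouched, and both front pads are bare. The empty jar's cap shows at about (600,148) in the wrist panel. Next is gripping the empty jar.

>>> apply_moves(commands=[{"tx":0.0034,"ty":0.002,"tz":0.02,"ax":-0.002,"ay":0,"az":0},{"tx":0,"ty":0,"tz":0.03,"ax":0,"ay":0,"az":0},{"tx":0,"ty":0,"tz":0.03,"ax":0,"ay":0,"az":0},{"tx":0,"ty":0,"tz":0.025,"ax":0,"ay":0,"az":0},{"tx":0,"ty":0,"tz":0.015,"ax":0,"ay":0,"az":0},{"tx":0,"ty":0,"tz":0.01,"ax":0,"ay":0,"az":0},{"tx":0,"ty":0,"tz":0.005,"ax":0,"ay":0,"az":0},{"tx":0,"ty":0,"tz":0,"ax":0,"ay":0,"az":0},{"tx":0,"ty":0,"tz":0,"ax":0,"ay":0,"az":0}])

```text
t: 20.3
tcp_pos: [550.6, -132.4, 102.4]
tcp_rot: [0.001, 0.993, 0.12, 0.001]
ft_force: [0.2, -0.8, 0.6]
gripper_width: 1.0
```

>>> apply_moves(commands=[{"tx":0,"ty":0,"tz":0,"ax":0,"ay":0,"az":0},{"tx":0,"ty":0,"tz":0,"ax":0,"ay":0,"az":0},{"tx":0,"ty":0,"tz":0,"ax":0,"ay":0,"az":0},{"tx":0,"ty":0,"tz":0,"ax":0,"ay":0,"az":0},{"tx":0,"ty":0,"tz":0,"ax":0,"ay":0,"az":0},{"tx":0,"ty":0,"tz":0,"ax":0,"ay":0,"az":0},{"tx":0,"ty":0,"tz":0,"ax":0,"ay":0,"az":0},{"tx":0,"ty":0,"tz":0,"ax":0,"ay":0,"az":0}], hand=0.03)

```text
t: 21.1
tcp_pos: [550.4, -132.6, 102.3]
tcp_rot: [0.001, 0.993, 0.12, 0.001]
ft_force: [-1.6, -0.5, 5.8]
gripper_width: 0.524
```

>>> apply_moves(commands=[{"tx":0,"ty":0,"tz":-0.004,"ax":0,"ay":0,"az":0},{"tx":0,"ty":0,"tz":-0.012,"ax":0,"ay":0,"az":0},{"tx":0,"ty":0,"tz":-0.02,"ax":0,"ay":0,"az":0},{"tx":0,"ty":0,"tz":-0.02,"ax":0,"ay":0,"az":0},{"tx":0,"ty":0,"tz":-0.015,"ax":0,"ay":0,"az":0},{"tx":0,"ty":0,"tz":-0.009,"ax":0,"ay":0,"az":0},{"tx":-0.003,"ty":0.007,"tz":0,"ax":0,"ay":0,"az":0},{"tx":-0.007,"ty":0.0145,"tz":0,"ax":0,"ay":0,"az":0},{"tx":-0.0112,"ty":0.0241,"tz":0,"ax":0,"ay":0,"az":0},{"tx":-0.0112,"ty":0.0241,"tz":0,"ax":0,"ay":0,"az":0},{"tx":-0.0112,"ty":0.0241,"tz":0,"ax":0,"ay":0,"az":0},{"tx":-0.0112,"ty":0.0241,"tz":0,"ax":0,"ay":0,"az":0},{"tx":-0.0112,"ty":0.0241,"tz":0,"ax":0,"ay":0,"az":0},{"tx":-0.0112,"ty":0.0241,"tz":0,"ax":0,"ay":0,"az":0},{"tx":-0.0112,"ty":0.0241,"tz":0,"ax":0,"ay":0,"az":0},{"tx":-0.0112,"ty":0.0241,"tz":0,"ax":0,"ay":0,"az":0},{"tx":-0.007,"ty":0.0145,"tz":0,"ax":0,"ay":0,"az":0},{"tx":-0.003,"ty":0.007,"tz":0,"ax":0,"ay":0,"az":0},{"tx":0,"ty":0,"tz":0,"ax":0,"ay":0,"az":0},{"tx":0,"ty":0,"tz":0,"ax":0,"ay":0,"az":0}])

```text
t: 23.1
tcp_pos: [499.5, -386.5, 180.9]
tcp_rot: [-0.0, 0.993, 0.12, 0.0]
ft_force: [-0.2, 0.3, -0.6]
gripper_width: 0.525
```

```bash
python3 - <<'E'
from h import *; from cell import *
go(500,-388,74,13.8)
E
```

```text
t 23.1 tcp [ 499.5 -386.5  180.9] yaw 13.81 w 0.525 F [-0.2  0.3 -0.6] | shift [1.000e-04 1.700e-03 1.069e-01] rot [-0.0009 -0.0006  0.0001] | n 3 row [2.000e-05 5.600e-04 3.563e-02]
```

>>> apply_moves(commands=[{"tx":0,"ty":0.001,"tz":0.01,"ax":0,"ay":0,"az":0},{"tx":0,"ty":0,"tz":0.02,"ax":0,"ay":0,"az":0},{"tx":0,"ty":0,"tz":0.025,"ax":0,"ay":0,"az":0},{"tx":0,"ty":0,"tz":0.02,"ax":0,"ay":0,"az":0},{"tx":0,"ty":0,"tz":0.015,"ax":0,"ay":0,"az":0},{"tx":0,"ty":0,"tz":0.01,"ax":0,"ay":0,"az":0},{"tx":0,"ty":0,"tz":0.005,"ax":0,"ay":0,"az":0},{"tx":0,"ty":0,"tz":0.002,"ax":0,"ay":0,"az":0},{"tx":0,"ty":0,"tz":0,"ax":0,"ay":0,"az":0},{"tx":0,"ty":0,"tz":0,"ax":0,"ay":0,"az":0}])

```text
t: 24.1
tcp_pos: [500.3, -388.8, 75.3]
tcp_rot: [0.001, 0.993, 0.12, 0.001]
ft_force: [0.8, -0.2, 0.2]
gripper_width: 0.527
```

>>> apply_moves(commands=[{"tx":0,"ty":0,"tz":0.0007,"ax":0,"ay":0,"az":0},{"tx":0,"ty":0,"tz":0.0007,"ax":0,"ay":0,"az":0},{"tx":0,"ty":0,"tz":0,"ax":0,"ay":0,"az":0}])

```text
t: 24.4
tcp_pos: [499.9, -388.4, 73.1]
tcp_rot: [0.0, 0.993, 0.12, 0.0]
ft_force: [0.2, 0.1, -0.6]
gripper_width: 0.527
```

>>> apply_moves(commands=[{"tx":0,"ty":0,"tz":0.0007,"ax":0,"ay":0,"az":0},{"tx":0,"ty":0,"tz":0,"ax":0,"ay":0,"az":0}])

```text
t: 24.6
tcp_pos: [499.8, -388.2, 72.1]
tcp_rot: [0.0, 0.993, 0.12, 0.0]
ft_force: [-0.1, 0.9, 0.2]
gripper_width: 0.524
```

>>> apply_moves(commands=[{"tx":0,"ty":0,"tz":0.0006,"ax":0,"ay":0,"az":0},{"tx":0,"ty":0,"tz":0,"ax":0,"ay":0,"az":0}])

```text
t: 24.8
tcp_pos: [499.8, -388.2, 71.5]
tcp_rot: [-0.0, 0.993, 0.12, 0.0]
ft_force: [0.3, 0.0, -0.7]
gripper_width: 0.525
```

>>> apply_moves(commands=[{"tx":0,"ty":0,"tz":0.0005,"ax":0,"ay":0,"az":0},{"tx":0,"ty":0,"tz":0,"ax":0,"ay":0,"az":0}])

```text
t: 25.0
tcp_pos: [499.9, -388.4, 71.4]
tcp_rot: [0.0, 0.993, 0.12, 0.0]
ft_force: [-1.4, 0.6, 2.0]
gripper_width: 0.524
```

>>> apply_moves(commands=[{"tx":0,"ty":0,"tz":0,"ax":0,"ay":0,"az":0},{"tx":0,"ty":0,"tz":0,"ax":0,"ay":0,"az":0},{"tx":0,"ty":0,"tz":0,"ax":0,"ay":0,"az":0},{"tx":0,"ty":0,"tz":0,"ax":0,"ay":0,"az":0},{"tx":0,"ty":0,"tz":0,"ax":0,"ay":0,"az":0},{"tx":0,"ty":0,"tz":0,"ax":0,"ay":0,"az":0},{"tx":0,"ty":0,"tz":-0.01,"ax":0,"ay":0,"az":0},{"tx":0,"ty":0,"tz":-0.03,"ax":0,"ay":0,"az":0},{"tx":0,"ty":0,"tz":-0.045,"ax":0,"ay":0,"az":0},{"tx":0,"ty":0,"tz":-0.045,"ax":0,"ay":0,"az":0},{"tx":0,"ty":0,"tz":-0.035,"ax":0,"ay":0,"az":0},{"tx":0.018,"ty":-0.039,"tz":0,"ax":0,"ay":0,"az":0},{"tx":0.018,"ty":-0.039,"tz":0,"ax":0,"ay":0,"az":0},{"tx":0.018,"ty":-0.039,"tz":0,"ax":0,"ay":0,"az":0},{"tx":0.018,"ty":-0.039,"tz":0,"ax":0,"ay":0,"az":0},{"tx":0.018,"ty":-0.039,"tz":0,"ax":0,"ay":0,"az":0},{"tx":0.018,"ty":-0.039,"tz":0,"ax":0,"ay":0,"az":0},{"tx":0,"ty":0,"tz":0,"ax":0,"ay":0,"az":0},{"tx":0,"ty":0,"tz":0,"ax":0,"ay":0,"az":0},{"tx":0,"ty":0,"tz":0,"ax":0,"ay":0,"az":0}], hand=0.0854)

```text
t: 27.0
tcp_pos: [548.9, -136.1, 236.7]
tcp_rot: [0.0, 0.993, 0.12, 0.001]
ft_force: [0.1, -0.2, -0.2]
gripper_width: 0.999
```

```bash
python3 - <<'E'
from h import *; from cell import *
s=read_state(); c=capture('wrist'); pickle.dump((s,c),open('w5.pkl','wb'))
P=cloud(c,*wrist(s,c))
k=(np.hypot(P[...,0]-547,P[...,1]+131)<40)&(P[...,2]>48)&(P[...,2]<55);Q=P[k]
uv=np.argwhere(k); print(len(Q),Q.mean(0),cv2.minEnclosingCircle(Q[:,:2].astype(np.float32)),uv.min(0),uv.max(0))
from scipy.optimize import least_squares
r=least_squares(lambda p:np.hypot(Q[:,0]-p[0],Q[:,1]-p[1])-p[2],[547,-131,30],loss='soft_l1'); print('ringfit',r.x)
cv,cu=uv.mean(0).astype(int); b=c['img'][cv-50:cv+50,cu-65:cu+65,::-1]
t=capture('top'); pickle.dump(t,open('top4.pkl','wb')); d=t['img'][180:285,375:495,::-1]
o=np.zeros((308,760,3),np.uint8);o[:308,:400]=cv2.resize(b,(400,308));o[:308,408:760]=cv2.resize(d,(352,308)); cv2.imwrite('pics/p9.png',o)
print('crop origin',cu-65,cv-50,'scale',400/130)
go(432.5,389,None,13.8); go(548,-131)
E
```

```text
624 [ 549.58960627 -131.0676417    51.82499688] ((549.3624877929688, -131.5651092529297), 31.444124221801758) [155 246] [211 304]
ringfit [ 549.29945752 -130.98124375   29.33528888]
crop origin 210 133 scale 3.076923076923077
t 27.1 tcp [ 548.7 -136.6  236.4] yaw 13.69 w 1.0 F [ 0.2 -0.   0.6] | shift [ 1.150e-02 -5.382e-01 -3.000e-04] rot [ 0.0006 -0.0008 -0.0019] | n 12 row [ 9.600e-04 -4.485e-02 -3.000e-05]
t 27.1 tcp [ 548.7 -136.6  236.4] yaw 13.69 w 1.0 F [ 0.2 -0.   0.6] | shift [ 0.0007 -0.0056 -0.    ] rot [ 0.0006 -0.0008 -0.    ] | n 1 row [ 0.00066 -0.00563 -0.     ]
```

View pics/p9.png

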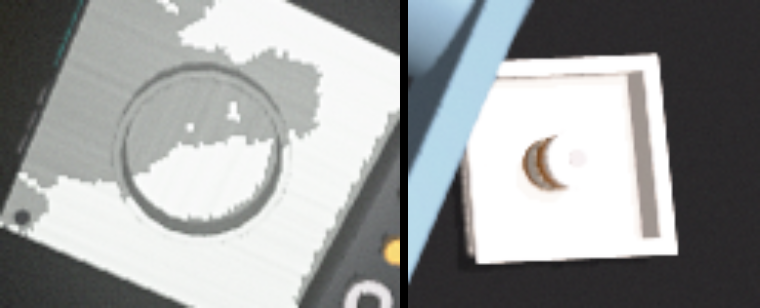

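Ninth picture: the well is empty, with its ring centred near crop (200,150), and the used jar stands upright in the basin. Now going to the full jar.

>>> apply_moves(commands=[{"tx":0.0059,"ty":-0.0437,"tz":0,"ax":0,"ay":0,"az":0},{"tx":0.0059,"ty":-0.0437,"tz":0,"ax":0,"ay":0,"az":0},{"tx":0.0059,"ty":-0.0437,"tz":0,"ax":0,"ay":0,"az":0},{"tx":0.0059,"ty":-0.0437,"tz":0,"ax":0,"ay":0,"az":0},{"tx":0.0059,"ty":-0.0437,"tz":0,"ax":0,"ay":0,"az":0},{"tx":0.0059,"ty":-0.0437,"tz":0,"ax":0,"ay":0,"az":0},{"tx":0.0059,"ty":-0.0437,"tz":0,"ax":0,"ay":0,"az":0},{"tx":0.0059,"ty":-0.0437,"tz":0,"ax":0,"ay":0,"az":0},{"tx":0.0059,"ty":-0.0437,"tz":0,"ax":0,"ay":0,"az":0},{"tx":0.0059,"ty":-0.0437,"tz":0,"ax":0,"ay":0,"az":0},{"tx":0.0059,"ty":-0.0437,"tz":0,"ax":0,"ay":0,"az":0},{"tx":0.0059,"ty":-0.0437,"tz":0,"ax":0,"ay":0,"az":0},{"tx":0,"ty":0,"tz":0,"ax":0,"ay":0,"az":0},{"tx":0,"ty":0,"tz":0,"ax":0,"ay":0,"az":0},{"tx":0,"ty":0,"tz":0,"ax":0,"ay":0,"az":0},{"tx":0,"ty":0,"tz":0,"ax":0,"ay":0,"az":0}])

```text
t: 28.7
tcp_pos: [493.3, 389.3, 236.1]
tcp_rot: [0.0, 0.993, 0.119, 0.0]
ft_force: [-0.3, 0.3, -0.4]
gripper_width: 1.001
```

```bash
python3 - <<'E'
from h import *; from cell import *
s=read_state(); c=capture('wrist'); pickle.dump((s,c),open('w6.pkl','wb'))
P=cloud(c,*wrist(s,c))
k=(np.hypot(P[...,0]-493,P[...,1]-389)<32)&(P[...,2]>73)&(P[...,2]<82);Q=P[k]
print(len(Q),Q.mean(0),cv2.minEnclosingCircle(Q[:,:2].astype(np.float32)))
for n,x,y in (('slimpad',449.8,339.2),('widepad',433.2,416.1)):
    k=(np.hypot(P[...,0]-x,P[...,1]-y)<48)&(c['img'].max(-1)<90)&(P[...,2]<12)&(P[...,2]>1);Q=P[k]; print(n,len(Q),cv2.minEnclosingCircle(Q[:,:2].astype(np.float32)))
go(493,389,70,13.8)
E
```

```text
1676 [494.97737919 390.13475685  77.26882881] ((495.20928955078125, 389.1609802246094), 23.965023040771484)
slimpad 2023 ((448.69903564453125, 344.048828125), 43.150917053222656)
widepad 3190 ((438.0028381347656, 410.3201904296875), 42.35042190551758)
t 28.75 tcp [493.3 389.4 236.2] yaw 13.66 w 1.0 F [ 0.2 -0.1  0.4] | shift [-0.0005  0.0003  0.1662] rot [ 0.0004 -0.0007 -0.0024] | n 4 row [-1.300e-04  7.000e-05  4.154e-02]
```

>>> apply_moves(commands=[{"tx":0.0009,"ty":0.0003,"tz":0.03,"ax":0,"ay":0,"az":0},{"tx":0,"ty":0,"tz":0.04,"ax":0,"ay":0,"az":0},{"tx":0,"ty":0,"tz":0.04,"ax":0,"ay":0,"az":0},{"tx":0,"ty":0,"tz":0.025,"ax":0,"ay":0,"az":0},{"tx":0,"ty":0,"tz":0.015,"ax":0,"ay":0,"az":0},{"tx":0,"ty":0,"tz":0.01,"ax":0,"ay":0,"az":0},{"tx":0,"ty":0,"tz":0.005,"ax":0,"ay":0,"az":0},{"tx":0,"ty":0,"tz":0,"ax":0,"ay":0,"az":0},{"tx":0,"ty":0,"tz":0,"ax":0,"ay":0,"az":0}])

```text
t: 29.65
tcp_pos: [494.5, 391.2, 72.5]
tcp_rot: [-0.0, 0.993, 0.12, 0.001]
ft_force: [-0.2, 0.3, 0.1]
gripper_width: 1.0
```

>>> apply_moves(commands=[{"tx":0,"ty":0,"tz":0,"ax":0,"ay":0,"az":0},{"tx":0,"ty":0,"tz":0,"ax":0,"ay":0,"az":0},{"tx":0,"ty":0,"tz":0,"ax":0,"ay":0,"az":0},{"tx":0,"ty":0,"tz":0,"ax":0,"ay":0,"az":0},{"tx":0,"ty":0,"tz":0,"ax":0,"ay":0,"az":0},{"tx":0,"ty":0,"tz":0,"ax":0,"ay":0,"az":0},{"tx":0,"ty":0,"tz":0,"ax":0,"ay":0,"az":0},{"tx":0,"ty":0,"tz":0,"ax":0,"ay":0,"az":0}], hand=0.03)

```text
t: 30.45
tcp_pos: [493.9, 391.1, 72.1]
tcp_rot: [-0.0, 0.993, 0.12, 0.001]
ft_force: [-1.7, 0.1, 5.4]
gripper_width: 0.528
```

```bash
python3 - <<'E'
from h import *; from cell import *
go(549,-131.3,None,13.8)
E
```

```text
t 30.45 tcp [493.9 391.1  72.1] yaw 13.8 w 0.528 F [-1.7  0.1  5.4] | shift [-7.110e-02  5.205e-01 -2.000e-04] rot [-0.0001 -0.0016 -0.    ] | n 12 row [-5.930e-03  4.337e-02 -1.000e-05]
```

>>> apply_moves(commands=[{"tx":0,"ty":0,"tz":-0.005,"ax":0,"ay":0,"az":0},{"tx":0,"ty":0,"tz":-0.015,"ax":0,"ay":0,"az":0},{"tx":0,"ty":0,"tz":-0.025,"ax":0,"ay":0,"az":0},{"tx":0,"ty":0,"tz":-0.03,"ax":0,"ay":0,"az":0},{"tx":0,"ty":0,"tz":-0.03,"ax":0,"ay":0,"az":0},{"tx":0,"ty":0,"tz":-0.03,"ax":0,"ay":0,"az":0},{"tx":0,"ty":0,"tz":-0.03,"ax":0,"ay":0,"az":0},{"tx":0,"ty":0,"tz":-0.02,"ax":0,"ay":0,"az":0},{"tx":0,"ty":0,"tz":-0.005,"ax":0,"ay":0,"az":0},{"tx":0,"ty":0,"tz":0,"ax":0,"ay":0,"az":0}])

```text
t: 31.45
tcp_pos: [493.7, 391.0, 262.3]
tcp_rot: [-0.0, 0.993, 0.12, 0.001]
ft_force: [0.6, 0.1, -1.6]
gripper_width: 0.525
```

>>> apply_moves(commands=[{"tx":-0.001,"ty":0.0085,"tz":0,"ax":0,"ay":0,"az":0},{"tx":-0.0025,"ty":0.017,"tz":0,"ax":0,"ay":0,"az":0},{"tx":-0.0042,"ty":0.0305,"tz":0,"ax":0,"ay":0,"az":0},{"tx":-0.0042,"ty":0.0305,"tz":0,"ax":0,"ay":0,"az":0},{"tx":-0.0042,"ty":0.0305,"tz":0,"ax":0,"ay":0,"az":0},{"tx":-0.0042,"ty":0.0305,"tz":0,"ax":0,"ay":0,"az":0},{"tx":-0.0042,"ty":0.0305,"tz":0,"ax":0,"ay":0,"az":0},{"tx":-0.0042,"ty":0.0305,"tz":0,"ax":0,"ay":0,"az":0},{"tx":-0.0042,"ty":0.0305,"tz":0,"ax":0,"ay":0,"az":0},{"tx":-0.0042,"ty":0.0305,"tz":0,"ax":0,"ay":0,"az":0},{"tx":-0.0042,"ty":0.0305,"tz":0,"ax":0,"ay":0,"az":0},{"tx":-0.0042,"ty":0.0305,"tz":0,"ax":0,"ay":0,"az":0},{"tx":-0.0042,"ty":0.0305,"tz":0,"ax":0,"ay":0,"az":0},{"tx":-0.0042,"ty":0.0305,"tz":0,"ax":0,"ay":0,"az":0},{"tx":-0.0042,"ty":0.0305,"tz":0,"ax":0,"ay":0,"az":0},{"tx":-0.0042,"ty":0.0305,"tz":0,"ax":0,"ay":0,"az":0},{"tx":-0.0042,"ty":0.0305,"tz":0,"ax":0,"ay":0,"az":0},{"tx":-0.0025,"ty":0.017,"tz":0,"ax":0,"ay":0,"az":0},{"tx":-0.001,"ty":0.0085,"tz":0,"ax":0,"ay":0,"az":0},{"tx":0,"ty":0,"tz":0,"ax":0,"ay":0,"az":0}])

```text
t: 33.45
tcp_pos: [546.3, -120.4, 260.6]
tcp_rot: [-0.0, 0.993, 0.119, -0.0]
ft_force: [-0.5, -0.0, -2.0]
gripper_width: 0.526
```

```bash
python3 - <<'E'
from h import *; from cell import *
go(549,-129.4,125,13.8)
E
```

```text
t 33.45 tcp [ 546.3 -120.4  260.6] yaw 13.7 w 0.526 F [-0.5 -0.  -2. ] | shift [0.0006 0.0094 0.1356] rot [-0.0006  0.0001 -0.0018] | n 4 row [0.00014 0.00236 0.03389]
```

>>> apply_moves(commands=[{"tx":0.0003,"ty":0.004,"tz":0.01,"ax":0,"ay":0,"az":0},{"tx":0.0003,"ty":0.005,"tz":0.025,"ax":0,"ay":0,"az":0},{"tx":0,"ty":0,"tz":0.03,"ax":0,"ay":0,"az":0},{"tx":0,"ty":0,"tz":0.03,"ax":0,"ay":0,"az":0},{"tx":0,"ty":0,"tz":0.02,"ax":0,"ay":0,"az":0},{"tx":0,"ty":0,"tz":0.013,"ax":0,"ay":0,"az":0},{"tx":0,"ty":0,"tz":0.006,"ax":0,"ay":0,"az":0},{"tx":0,"ty":0,"tz":0.001,"ax":0,"ay":0,"az":0},{"tx":0,"ty":0,"tz":0,"ax":0,"ay":0,"az":0},{"tx":0,"ty":0,"tz":0,"ax":0,"ay":0,"az":0}])

```text
t: 34.45
tcp_pos: [550.4, -128.6, 127.4]
tcp_rot: [0.001, 0.993, 0.12, 0.001]
ft_force: [0.5, 0.1, -1.0]
gripper_width: 0.529
```

```bash
python3 - <<'E'
from h import *; from cell import *
go(549,-129.4,104,13.8)
s=read_state(); c=capture('wrist'); cv2.imwrite('pics/p10.png',c['img'][60:400,130:430,::-1])
W=wrist(s,c); P=cloud(c,*W)
k=(np.hypot(P[...,0]-549,P[...,1]+131)<32)&(P[...,2]>127)&(P[...,2]<136);Q=P[k]
if len(Q): print('cap',len(Q),Q.mean(0),cv2.minEnclosingCircle(Q[:,:2].astype(np.float32)))
E
```

```text
t 34.45 tcp [ 550.4 -128.6  127.4] yaw 13.8 w 0.529 F [ 0.5  0.1 -1. ] | shift [-0.0016  0.0004  0.0234] rot [ 0.0016 -0.0025 -0.    ] | n 1 row [-0.0016   0.00043  0.02338]
cap 7341 [ 550.96015426 -127.6423594   132.58417511] ((547.1842651367188, -125.16583251953125), 30.656578063964844)
```

View pics/p10.png

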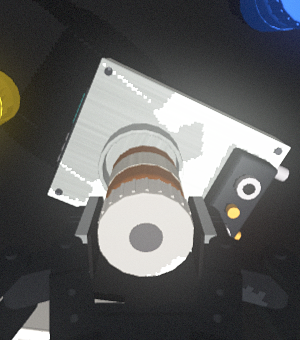

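```bash
python3 - <<'E'
from h import *; from cell import *
s=read_state(); c=capture('wrist'); W=wrist(s,c)
print(ray(c,276,297.5,132.3,*W), ray(c,231,220,52,*W), ray(c,311,213,52,*W)); go(549,-129.4,104,13.8)
E
```

```text
[ 552.62177394 -131.29300358  132.3       ] [ 519.57247528 -130.66540433   52.        ] [ 574.17868072 -111.85169918   52.        ]
t 34.55 tcp [ 550.2 -128.6  127.2] yaw 13.79 w 0.527 F [ 0.3  0.5 -1.7] | shift [-0.0014  0.0005  0.0232] rot [ 0.0013 -0.0021 -0.0002] | n 1 row [-0.00138  0.00046  0.02318]
```

>>> apply_moves(commands=[{"tx":-0.0017,"ty":-0.0004,"tz":0,"ax":0.001,"ay":-0.002,"az":0},{"tx":0,"ty":0,"tz":0.003,"ax":0,"ay":0,"az":0},{"tx":0,"ty":0,"tz":0.003,"ax":0,"ay":0,"az":0},{"tx":0,"ty":0,"tz":0.003,"ax":0,"ay":0,"az":0},{"tx":0,"ty":0,"tz":0.002,"ax":0,"ay":0,"az":0},{"tx":0,"ty":0,"tz":0,"ax":0,"ay":0,"az":0},{"tx":0,"ty":0,"tz":0,"ax":0,"ay":0,"az":0}])

```text
t: 35.25
tcp_pos: [547.8, -128.3, 115.0]
tcp_rot: [-0.0, 0.993, 0.12, -0.001]
ft_force: [-0.7, 0.2, -2.3]
gripper_width: 0.53
```

>>> apply_moves(commands=[{"tx":0,"ty":0,"tz":0.003,"ax":0,"ay":0,"az":0},{"tx":0,"ty":0,"tz":0.003,"ax":0,"ay":0,"az":0},{"tx":0,"ty":0,"tz":0.003,"ax":0,"ay":0,"az":0},{"tx":0,"ty":0,"tz":0.002,"ax":0,"ay":0,"az":0},{"tx":0,"ty":0,"tz":0,"ax":0,"ay":0,"az":0},{"tx":0,"ty":0,"tz":0,"ax":0,"ay":0,"az":0}])

```text
t: 35.85
tcp_pos: [547.8, -128.3, 104.1]
tcp_rot: [-0.0, 0.993, 0.12, -0.001]
ft_force: [-0.1, -0.5, -1.7]
gripper_width: 0.526
```

>>> apply_moves(commands=[{"tx":0,"ty":0,"tz":0.001,"ax":0,"ay":0,"az":0},{"tx":0,"ty":0,"tz":0.0006,"ax":0,"ay":0,"az":0},{"tx":0,"ty":0,"tz":0,"ax":0,"ay":0,"az":0}])

```text
t: 36.15
tcp_pos: [547.8, -128.3, 102.5]
tcp_rot: [-0.0, 0.993, 0.12, -0.001]
ft_force: [-0.7, 0.1, -2.3]
gripper_width: 0.528
```

>>> apply_moves(commands=[{"tx":0,"ty":0,"tz":0.0006,"ax":0,"ay":0,"az":0},{"tx":0,"ty":0,"tz":0.0004,"ax":0,"ay":0,"az":0},{"tx":0,"ty":0,"tz":0,"ax":0,"ay":0,"az":0}])

```text
t: 36.45
tcp_pos: [547.9, -128.5, 102.2]
tcp_rot: [-0.0, 0.993, 0.12, -0.001]
ft_force: [-3.3, 0.2, 4.0]
gripper_width: 0.521
```

>>> apply_moves(commands=[{"tx":0,"ty":0,"tz":0,"ax":0,"ay":0,"az":0},{"tx":0,"ty":0,"tz":0,"ax":0,"ay":0,"az":0},{"tx":0,"ty":0,"tz":0,"ax":0,"ay":0,"az":0},{"tx":0,"ty":0,"tz":0,"ax":0,"ay":0,"az":0},{"tx":0,"ty":0,"tz":0,"ax":0,"ay":0,"az":0},{"tx":0,"ty":0,"tz":0,"ax":0,"ay":0,"az":0},{"tx":0,"ty":0,"tz":-0.01,"ax":0,"ay":0,"az":0},{"tx":0,"ty":0,"tz":-0.03,"ax":0,"ay":0,"az":0},{"tx":0,"ty":0,"tz":-0.04,"ax":0,"ay":0,"az":0},{"tx":0,"ty":0,"tz":-0.04,"ax":0,"ay":0,"az":0},{"tx":0,"ty":0,"tz":-0.015,"ax":0,"ay":0,"az":0},{"tx":0,"ty":0,"tz":0,"ax":0,"ay":0,"az":0},{"tx":0,"ty":0,"tz":0,"ax":0,"ay":0,"az":0}], hand=0.0854)

```text
t: 37.75
tcp_pos: [547.5, -128.1, 235.7]
tcp_rot: [-0.001, 0.993, 0.12, -0.001]
ft_force: [0.2, 0.6, -0.8]
gripper_width: 1.0
```

```bash
python3 - <<'E'
from h import *; from cell import *
s=read_state(); c=capture('wrist'); P=cloud(c,*wrist(s,c))
k=(np.hypot(P[...,0]-548,P[...,1]+131)<30)&(P[...,2]>102)&(P[...,2]<112);Q=P[k]
print(len(Q),Q.mean(0),cv2.minEnclosingCircle(Q[:,:2].astype(np.float32)),Q[:,2].std())
A=np.c_[Q[:,:2]-Q[:,:2].mean(0),np.ones(len(Q))]; print('slope',np.linalg.lstsq(A,Q[:,2],rcond=None)[0])
go(488.4,134.2,None,13.8)
E
```

```text
2032 [ 548.71706321 -129.31491835  107.23454967] ((549.2465209960938, -130.5329132080078), 24.30759620666504) 0.9144247503009261
slope [ 4.64319528e-03 -9.71665796e-03  1.07234550e+02]
t 37.8 tcp [ 547.  -127.9  234.7] yaw 13.79 w 0.999 F [-0.1  0.3 -0.4] | shift [ 0.0056 -0.2686  0.0007] rot [-0.0026  0.0036 -0.0002] | n 6 row [ 0.00093 -0.04476  0.00011]
```

Full jar seated: cap top at z 107.2, level, and within about 1 mm of the measured well centre. Now the wide bottle goes back.

>>> apply_moves(commands=[{"tx":0.0008,"ty":-0.0384,"tz":0,"ax":0,"ay":0,"az":0},{"tx":0.0008,"ty":-0.0384,"tz":0,"ax":0,"ay":0,"az":0},{"tx":0.0008,"ty":-0.0384,"tz":0,"ax":0,"ay":0,"az":0},{"tx":0.0008,"ty":-0.0384,"tz":0,"ax":0,"ay":0,"az":0},{"tx":0.0008,"ty":-0.0384,"tz":0,"ax":0,"ay":0,"az":0},{"tx":0.0008,"ty":-0.0384,"tz":0,"ax":0,"ay":0,"az":0},{"tx":0.0008,"ty":-0.0384,"tz":0,"ax":0,"ay":0,"az":0},{"tx":0,"ty":0,"tz":0,"ax":0,"ay":0,"az":0},{"tx":0,"ty":0,"tz":0,"ax":0,"ay":0,"az":0},{"tx":0,"ty":0,"tz":0,"ax":0,"ay":0,"az":0}])

```text
t: 38.8
tcp_pos: [489.0, 133.2, 235.6]
tcp_rot: [-0.0, 0.993, 0.12, -0.002]
ft_force: [-0.6, -0.2, -0.4]
gripper_width: 1.0
```

```bash
python3 - <<'E'
from h import *; from cell import *
s=read_state(); c=capture('wrist'); P=cloud(c,*wrist(s,c))
for n,x,y,lo,hi in (('wide',488,134,140,152),('slim',587,132,134,146)):
    k=(np.hypot(P[...,0]-x,P[...,1]-y)<30)&(P[...,2]>lo)&(P[...,2]<hi);Q=P[k]
    if len(Q): print(n,len(Q),Q.mean(0),cv2.minEnclosingCircle(Q[:,:2].astype(np.float32)))
go(488.4,134.2,138,13.8)
E
```

```text
wide 3446 [488.98242298 133.95402482 146.14400347] ((489.4142761230469, 132.31251525878906), 27.172945022583008)
slim 1552 [586.31930867 132.36421827 140.03808215] ((587.45751953125, 131.254150390625), 19.04087257385254)
t 38.85 tcp [489.3 132.9 235.9] yaw 13.71 w 1.001 F [ 0.9 -0.1 -0.1] | shift [-0.0003 -0.0014  0.0979] rot [-0.0008  0.0029 -0.0015] | n 3 row [-9.000e-05 -4.500e-04  3.262e-02]
```

>>> apply_moves(commands=[{"tx":-0.0003,"ty":-0.0014,"tz":0.02,"ax":0,"ay":0.002,"az":-0.0015},{"tx":0,"ty":0,"tz":0.025,"ax":0,"ay":0,"az":0},{"tx":0,"ty":0,"tz":0.02,"ax":0,"ay":0,"az":0},{"tx":0,"ty":0,"tz":0.015,"ax":0,"ay":0,"az":0},{"tx":0,"ty":0,"tz":0.01,"ax":0,"ay":0,"az":0},{"tx":0,"ty":0,"tz":0.007,"ax":0,"ay":0,"az":0},{"tx":0,"ty":0,"tz":0,"ax":0,"ay":0,"az":0},{"tx":0,"ty":0,"tz":0,"ax":0,"ay":0,"az":0},{"tx":0,"ty":0,"tz":0,"ax":0,"ay":0,"az":0}])

```text
t: 39.75
tcp_pos: [489.4, 135.3, 140.6]
tcp_rot: [-0.0, 0.993, 0.121, 0.001]
ft_force: [0.2, -0.2, -0.0]
gripper_width: 0.998
```

>>> apply_moves(commands=[{"tx":0,"ty":0,"tz":0,"ax":0,"ay":0,"az":0},{"tx":0,"ty":0,"tz":0,"ax":0,"ay":0,"az":0},{"tx":0,"ty":0,"tz":0,"ax":0,"ay":0,"az":0},{"tx":0,"ty":0,"tz":0,"ax":0,"ay":0,"az":0},{"tx":0,"ty":0,"tz":0,"ax":0,"ay":0,"az":0},{"tx":0,"ty":0,"tz":0,"ax":0,"ay":0,"az":0},{"tx":0,"ty":0,"tz":0,"ax":0,"ay":0,"az":0},{"tx":0,"ty":0,"tz":0,"ax":0,"ay":0,"az":0}], hand=0.03)

```text
t: 40.55
tcp_pos: [488.8, 135.4, 140.7]
tcp_rot: [-0.0, 0.993, 0.121, 0.0]
ft_force: [-2.7, -0.8, 6.6]
gripper_width: 0.6
```

```bash
python3 - <<'E'
from h import *; from cell import *
go(433.2,416.1,None,13.8)
E
```

```text
t 40.55 tcp [488.8 135.4 140.7] yaw 13.9 w 0.6 F [-2.7 -0.8  6.6] | shift [ 1.340e-02 -2.858e-01  2.000e-04] rot [-0.0005 -0.001   0.0017] | n 7 row [ 1.910e-03 -4.084e-02  2.000e-05]
```

>>> apply_moves(commands=[{"tx":0,"ty":0,"tz":-0.004,"ax":0,"ay":0,"az":0},{"tx":0,"ty":0,"tz":-0.012,"ax":0,"ay":0,"az":0},{"tx":0,"ty":0,"tz":-0.018,"ax":0,"ay":0,"az":0},{"tx":0,"ty":0,"tz":-0.018,"ax":0,"ay":0,"az":0},{"tx":0,"ty":0,"tz":-0.016,"ax":0,"ay":0,"az":0},{"tx":0,"ty":0,"tz":-0.01,"ax":0,"ay":0,"az":0},{"tx":0,"ty":0,"tz":-0.004,"ax":0,"ay":0,"az":0},{"tx":0.0004,"ty":-0.009,"tz":0,"ax":0,"ay":0,"az":0},{"tx":0.0008,"ty":-0.0175,"tz":0,"ax":0,"ay":0,"az":0},{"tx":0.0014,"ty":-0.0292,"tz":0,"ax":0,"ay":0,"az":0},{"tx":0.0014,"ty":-0.0292,"tz":0,"ax":0,"ay":0,"az":0},{"tx":0.0014,"ty":-0.0292,"tz":0,"ax":0,"ay":0,"az":0},{"tx":0.0014,"ty":-0.0292,"tz":0,"ax":0,"ay":0,"az":0},{"tx":0.0014,"ty":-0.0292,"tz":0,"ax":0,"ay":0,"az":0},{"tx":0.0014,"ty":-0.0292,"tz":0,"ax":0,"ay":0,"az":0},{"tx":0.0014,"ty":-0.0292,"tz":0,"ax":0,"ay":0,"az":0},{"tx":0.0014,"ty":-0.0292,"tz":0,"ax":0,"ay":0,"az":0},{"tx":0.0008,"ty":-0.0175,"tz":0,"ax":0,"ay":0,"az":0},{"tx":0.0004,"ty":-0.009,"tz":0,"ax":0,"ay":0,"az":0},{"tx":0,"ty":0,"tz":0,"ax":0,"ay":0,"az":0}])

```text
t: 42.55
tcp_pos: [432.5, 417.4, 221.2]
tcp_rot: [-0.0, 0.993, 0.122, -0.0]
ft_force: [0.4, -0.2, -4.6]
gripper_width: 0.597
```

>>> apply_moves(commands=[{"tx":0,"ty":0,"tz":0,"ax":0,"ay":0,"az":0}])

```text
t: 42.65
tcp_pos: [433.2, 416.0, 221.6]
tcp_rot: [0.0, 0.993, 0.121, -0.0]
ft_force: [-0.0, -0.1, -5.0]
gripper_width: 0.601
```

```bash
python3 - <<'E'
from h import *; from cell import *
go(433.2,417.3,144,13.8)
E
```

```text
t 42.65 tcp [433.2 416.  221.6] yaw 13.86 w 0.601 F [-0.  -0.1 -5. ] | shift [ 0.0003 -0.0013  0.0776] rot [0.0002 0.0001 0.0011] | n 2 row [ 0.00017 -0.00065  0.03878]
```

>>> apply_moves(commands=[{"tx":0.0003,"ty":-0.001,"tz":0.01,"ax":0,"ay":0,"az":0},{"tx":0,"ty":0,"tz":0.018,"ax":0,"ay":0,"az":0},{"tx":0,"ty":0,"tz":0.018,"ax":0,"ay":0,"az":0},{"tx":0,"ty":0,"tz":0.014,"ax":0,"ay":0,"az":0},{"tx":0,"ty":0,"tz":0.009,"ax":0,"ay":0,"az":0},{"tx":0,"ty":0,"tz":0.005,"ax":0,"ay":0,"az":0},{"tx":0,"ty":0,"tz":0.002,"ax":0,"ay":0,"az":0},{"tx":0,"ty":0,"tz":0.001,"ax":0,"ay":0,"az":0},{"tx":0,"ty":0,"tz":0,"ax":0,"ay":0,"az":0},{"tx":0,"ty":0,"tz":0,"ax":0,"ay":0,"az":0}])

```text
t: 43.65
tcp_pos: [433.6, 418.2, 145.7]
tcp_rot: [-0.001, 0.993, 0.121, 0.001]
ft_force: [0.1, 0.6, -4.6]
gripper_width: 0.597
```

>>> apply_moves(commands=[{"tx":0,"ty":0,"tz":0.0006,"ax":0,"ay":0,"az":0},{"tx":0,"ty":0,"tz":0.0004,"ax":0,"ay":0,"az":0},{"tx":0,"ty":0,"tz":0,"ax":0,"ay":0,"az":0}])

```text
t: 43.95
tcp_pos: [433.2, 417.9, 144.0]
tcp_rot: [-0.0, 0.993, 0.121, 0.0]
ft_force: [0.9, 0.5, -5.2]
gripper_width: 0.596
```

>>> apply_moves(commands=[{"tx":0,"ty":0,"tz":0.0006,"ax":0,"ay":0,"az":0},{"tx":0,"ty":0,"tz":0.0004,"ax":0,"ay":0,"az":0},{"tx":0,"ty":0,"tz":0,"ax":0,"ay":0,"az":0}])

```text
t: 44.25
tcp_pos: [433.3, 417.9, 143.0]
tcp_rot: [-0.0, 0.993, 0.121, 0.0]
ft_force: [-0.1, -0.6, -5.3]
gripper_width: 0.599
```

>>> apply_moves(commands=[{"tx":0,"ty":0,"tz":0.0005,"ax":0,"ay":0,"az":0},{"tx":0,"ty":0,"tz":0,"ax":0,"ay":0,"az":0}])

```text
t: 44.45
tcp_pos: [433.3, 418.0, 142.9]
tcp_rot: [-0.001, 0.993, 0.121, 0.0]
ft_force: [-0.8, -1.3, -2.8]
gripper_width: 0.596
```

>>> apply_moves(commands=[{"tx":0,"ty":0,"tz":0.0004,"ax":0,"ay":0,"az":0},{"tx":0,"ty":0,"tz":0,"ax":0,"ay":0,"az":0}])

```text
t: 44.65
tcp_pos: [433.3, 418.1, 142.8]
tcp_rot: [-0.001, 0.993, 0.121, 0.0]
ft_force: [-2.1, -0.6, 2.4]
gripper_width: 0.596
```

>>> apply_moves(commands=[{"tx":0,"ty":0,"tz":0,"ax":0,"ay":0,"az":0},{"tx":0,"ty":0,"tz":0,"ax":0,"ay":0,"az":0},{"tx":0,"ty":0,"tz":0,"ax":0,"ay":0,"az":0},{"tx":0,"ty":0,"tz":0,"ax":0,"ay":0,"az":0},{"tx":0,"ty":0,"tz":0,"ax":0,"ay":0,"az":0},{"tx":0,"ty":0,"tz":0,"ax":0,"ay":0,"az":0},{"tx":0,"ty":0,"tz":-0.01,"ax":0,"ay":0,"az":0},{"tx":0,"ty":0,"tz":-0.03,"ax":0,"ay":0,"az":0},{"tx":0,"ty":0,"tz":-0.04,"ax":0,"ay":0,"az":0},{"tx":0,"ty":0,"tz":-0.015,"ax":0,"ay":0,"az":0},{"tx":0.0101,"ty":0.0393,"tz":0,"ax":0,"ay":0,"az":0},{"tx":0.0101,"ty":0.0393,"tz":0,"ax":0,"ay":0,"az":0},{"tx":0.0101,"ty":0.0393,"tz":0,"ax":0,"ay":0,"az":0},{"tx":0.0101,"ty":0.0393,"tz":0,"ax":0,"ay":0,"az":0},{"tx":0.0101,"ty":0.0393,"tz":0,"ax":0,"ay":0,"az":0},{"tx":0.0101,"ty":0.0393,"tz":0,"ax":0,"ay":0,"az":0},{"tx":0.0101,"ty":0.0393,"tz":0,"ax":0,"ay":0,"az":0},{"tx":0.0101,"ty":0.0393,"tz":0,"ax":0,"ay":0,"az":0},{"tx":0,"ty":0,"tz":0,"ax":0,"ay":0,"az":0},{"tx":0,"ty":0,"tz":0,"ax":0,"ay":0,"az":0}], hand=0.0854)

```text
t: 46.65
tcp_pos: [587.2, 131.1, 236.8]
tcp_rot: [-0.001, 0.993, 0.12, 0.0]
ft_force: [0.5, 0.0, 0.1]
gripper_width: 1.0
```

```bash
python3 - <<'E'
from h import *; from cell import *
read_state(); c=capture('top'); P=cloud(c)
for n,x,y,lo,hi in (('wide',431,413,138,156),):
    k=(np.hypot(P[...,0]-x,P[...,1]-y)<32)&(P[...,2]>lo)&(P[...,2]<hi);Q=P[k]; print(n,len(Q),Q.mean(0) if len(Q) else '')
go(586.8,131.7,132,13.8)
E
```

```text
wide 522 [431.21748205 413.37827036 147.73450497]
t 46.7 tcp [586.7 132.1 236.8] yaw 13.84 w 1.002 F [-0.2  0.9  0.4] | shift [-1.000e-04  6.000e-04  1.048e-01] rot [-0.0014 -0.0002  0.0007] | n 3 row [-2.000e-05  1.900e-04  3.494e-02]
```

>>> apply_moves(commands=[{"tx":0,"ty":0.0003,"tz":0.02,"ax":0,"ay":0,"az":0},{"tx":0,"ty":0,"tz":0.025,"ax":0,"ay":0,"az":0},{"tx":0,"ty":0,"tz":0.025,"ax":0,"ay":0,"az":0},{"tx":0,"ty":0,"tz":0.015,"ax":0,"ay":0,"az":0},{"tx":0,"ty":0,"tz":0.012,"ax":0,"ay":0,"az":0},{"tx":0,"ty":0,"tz":0.007,"ax":0,"ay":0,"az":0},{"tx":0,"ty":0,"tz":0,"ax":0,"ay":0,"az":0},{"tx":0,"ty":0,"tz":0,"ax":0,"ay":0,"az":0},{"tx":0,"ty":0,"tz":0,"ax":0,"ay":0,"az":0}])

```text
t: 47.6
tcp_pos: [587.9, 131.8, 134.0]
tcp_rot: [-0.0, 0.993, 0.121, 0.001]
ft_force: [-0.8, -0.2, 0.9]
gripper_width: 0.998
```

>>> apply_moves(commands=[{"tx":0,"ty":0,"tz":0,"ax":0,"ay":0,"az":0},{"tx":0,"ty":0,"tz":0,"ax":0,"ay":0,"az":0},{"tx":0,"ty":0,"tz":0,"ax":0,"ay":0,"az":0},{"tx":0,"ty":0,"tz":0,"ax":0,"ay":0,"az":0},{"tx":0,"ty":0,"tz":0,"ax":0,"ay":0,"az":0},{"tx":0,"ty":0,"tz":0,"ax":0,"ay":0,"az":0},{"tx":0,"ty":0,"tz":0,"ax":0,"ay":0,"az":0},{"tx":0,"ty":0,"tz":0,"ax":0,"ay":0,"az":0},{"tx":0,"ty":0,"tz":0,"ax":0,"ay":0,"az":0},{"tx":0,"ty":0,"tz":0,"ax":0,"ay":0,"az":0}], hand=0.02)

```text
t: 48.6
tcp_pos: [587.3, 131.8, 133.5]
tcp_rot: [-0.0, 0.993, 0.121, 0.0]
ft_force: [-2.3, -0.8, 5.3]
gripper_width: 0.413
```

```bash
python3 - <<'E'
from h import *; from cell import *
go(449.8,340.2,None,13.9)
E
```

```text
t 48.6 tcp [587.3 131.8 133.5] yaw 13.88 w 0.413 F [-2.3 -0.8  5.3] | shift [-8.340e-02 -2.353e-01  1.000e-04] rot [-0.0006 -0.001  -0.0003] | n 6 row [-1.391e-02 -3.922e-02  1.000e-05]
```

>>> apply_moves(commands=[{"tx":0,"ty":0,"tz":-0.004,"ax":0,"ay":0,"az":0},{"tx":0,"ty":0,"tz":-0.01,"ax":0,"ay":0,"az":0},{"tx":0,"ty":0,"tz":-0.018,"ax":0,"ay":0,"az":0},{"tx":0,"ty":0,"tz":-0.02,"ax":0,"ay":0,"az":0},{"tx":0,"ty":0,"tz":-0.018,"ax":0,"ay":0,"az":0},{"tx":0,"ty":0,"tz":-0.01,"ax":0,"ay":0,"az":0},{"tx":0,"ty":0,"tz":-0.003,"ax":0,"ay":0,"az":0},{"tx":-0.0025,"ty":-0.007,"tz":0,"ax":0,"ay":0,"az":0},{"tx":-0.005,"ty":-0.0144,"tz":0,"ax":0,"ay":0,"az":0},{"tx":-0.0085,"ty":-0.0239,"tz":0,"ax":0,"ay":0,"az":0},{"tx":-0.0085,"ty":-0.0239,"tz":0,"ax":0,"ay":0,"az":0},{"tx":-0.0085,"ty":-0.0239,"tz":0,"ax":0,"ay":0,"az":0},{"tx":-0.0085,"ty":-0.0239,"tz":0,"ax":0,"ay":0,"az":0},{"tx":-0.0085,"ty":-0.0239,"tz":0,"ax":0,"ay":0,"az":0},{"tx":-0.0085,"ty":-0.0239,"tz":0,"ax":0,"ay":0,"az":0},{"tx":-0.0085,"ty":-0.0239,"tz":0,"ax":0,"ay":0,"az":0},{"tx":-0.0085,"ty":-0.0239,"tz":0,"ax":0,"ay":0,"az":0},{"tx":-0.005,"ty":-0.0144,"tz":0,"ax":0,"ay":0,"az":0},{"tx":-0.0025,"ty":-0.007,"tz":0,"ax":0,"ay":0,"az":0},{"tx":0,"ty":0,"tz":0,"ax":0,"ay":0,"az":0}])

```text
t: 50.6
tcp_pos: [449.5, 339.6, 215.6]
tcp_rot: [-0.0, 0.993, 0.122, -0.0]
ft_force: [0.6, -0.1, -4.6]
gripper_width: 0.411
```

>>> apply_moves(commands=[{"tx":0,"ty":0,"tz":0,"ax":0,"ay":0,"az":0},{"tx":0,"ty":0,"tz":0,"ax":0,"ay":0,"az":0}])

```text
t: 50.8
tcp_pos: [451.0, 338.2, 215.9]
tcp_rot: [-0.0, 0.993, 0.12, 0.0]
ft_force: [-0.5, -0.1, -3.6]
gripper_width: 0.411
```

```bash
python3 - <<'E'
from h import *; from cell import *
go(449.8,339.3,137,13.9)
E
```

```text
t 50.8 tcp [451.  338.2 215.9] yaw 13.81 w 0.411 F [-0.5 -0.1 -3.6] | shift [-0.001  -0.0013  0.0789] rot [-0.0004 -0.0007 -0.0015] | n 2 row [-0.00049 -0.00066  0.03947]
```

>>> apply_moves(commands=[{"tx":-0.0008,"ty":-0.001,"tz":0.01,"ax":0,"ay":0,"az":0},{"tx":0,"ty":0,"tz":0.018,"ax":0,"ay":0,"az":0},{"tx":0,"ty":0,"tz":0.018,"ax":0,"ay":0,"az":0},{"tx":0,"ty":0,"tz":0.014,"ax":0,"ay":0,"az":0},{"tx":0,"ty":0,"tz":0.009,"ax":0,"ay":0,"az":0},{"tx":0,"ty":0,"tz":0.006,"ax":0,"ay":0,"az":0},{"tx":0,"ty":0,"tz":0.002,"ax":0,"ay":0,"az":0},{"tx":0,"ty":0,"tz":0.001,"ax":0,"ay":0,"az":0},{"tx":0,"ty":0,"tz":0.0005,"ax":0,"ay":0,"az":0},{"tx":0,"ty":0,"tz":0,"ax":0,"ay":0,"az":0},{"tx":0,"ty":0,"tz":0,"ax":0,"ay":0,"az":0}])

```text
t: 51.9
tcp_pos: [449.7, 340.0, 138.0]
tcp_rot: [-0.001, 0.993, 0.121, 0.001]
ft_force: [0.5, 0.6, -3.8]
gripper_width: 0.412
```

>>> apply_moves(commands=[{"tx":0,"ty":0,"tz":0.0005,"ax":0,"ay":0,"az":0},{"tx":0,"ty":0,"tz":0.0003,"ax":0,"ay":0,"az":0},{"tx":0,"ty":0,"tz":0,"ax":0,"ay":0,"az":0}])

```text
t: 52.2
tcp_pos: [449.4, 339.8, 136.7]
tcp_rot: [-0.0, 0.993, 0.121, 0.0]
ft_force: [0.0, 0.2, -4.9]
gripper_width: 0.413
```

>>> apply_moves(commands=[{"tx":0,"ty":0,"tz":0.0006,"ax":0,"ay":0,"az":0},{"tx":0,"ty":0,"tz":0.0004,"ax":0,"ay":0,"az":0},{"tx":0,"ty":0,"tz":0,"ax":0,"ay":0,"az":0}])

```text
t: 52.5
tcp_pos: [449.3, 339.8, 135.6]
tcp_rot: [-0.0, 0.993, 0.121, 0.0]
ft_force: [-0.0, -0.8, -4.3]
gripper_width: 0.41
```

>>> apply_moves(commands=[{"tx":0,"ty":0,"tz":0.0005,"ax":0,"ay":0,"az":0},{"tx":0,"ty":0,"tz":0,"ax":0,"ay":0,"az":0}])

```text
t: 52.7
tcp_pos: [449.5, 339.9, 135.5]
tcp_rot: [-0.0, 0.993, 0.121, 0.0]
ft_force: [-0.6, -0.4, -0.5]
gripper_width: 0.411
```

Contact begins. Release, rise, back off toward the middle and check everything.

>>> apply_moves(commands=[{"tx":0,"ty":0,"tz":0,"ax":0,"ay":0,"az":0},{"tx":0,"ty":0,"tz":0,"ax":0,"ay":0,"az":0},{"tx":0,"ty":0,"tz":0,"ax":0,"ay":0,"az":0},{"tx":0,"ty":0,"tz":0,"ax":0,"ay":0,"az":0},{"tx":0,"ty":0,"tz":0,"ax":0,"ay":0,"az":0},{"tx":0,"ty":0,"tz":0,"ax":0,"ay":0,"az":0},{"tx":0,"ty":0,"tz":-0.01,"ax":0,"ay":0,"az":0},{"tx":0,"ty":0,"tz":-0.03,"ax":0,"ay":0,"az":0},{"tx":0,"ty":0,"tz":-0.04,"ax":0,"ay":0,"az":0},{"tx":0,"ty":0,"tz":-0.04,"ax":0,"ay":0,"az":0},{"tx":0,"ty":0.04,"tz":0,"ax":0,"ay":0,"az":0},{"tx":-0.02,"ty":0.04,"tz":0,"ax":0,"ay":0,"az":0},{"tx":-0.02,"ty":0.04,"tz":0,"ax":0,"ay":0,"az":0},{"tx":-0.01,"ty":0.04,"tz":0,"ax":0,"ay":0,"az":0},{"tx":0,"ty":0.04,"tz":0,"ax":0,"ay":0,"az":0},{"tx":0,"ty":0.04,"tz":0,"ax":0,"ay":0,"az":0},{"tx":0,"ty":0.03,"tz":0,"ax":0,"ay":0,"az":0},{"tx":0,"ty":0,"tz":0,"ax":0,"ay":0,"az":0},{"tx":0,"ty":0,"tz":0,"ax":0,"ay":0,"az":0},{"tx":0,"ty":0,"tz":0,"ax":0,"ay":0,"az":0}], hand=0.0854)

```text
t: 54.7
tcp_pos: [465.4, 66.4, 255.3]
tcp_rot: [-0.001, 0.993, 0.121, 0.0]
ft_force: [0.0, 1.0, -0.1]
gripper_width: 0.996
```

```bash
python3 - <<'E'
from h import *; from cell import *
c=capture('top'); s2=capture('scene'); c0=pickle.load(open('top.pkl','rb'))
for lab,cc in (('start',c0),('now',c)):
    P=cloud(cc)
    for n,x,y,lo,hi in (('wide',431,413,138,156),('slim',447.5,337.5,130,146),('well jar',548,-130.5,98,115),('basin jar',500,-388,68,84),('drop',519,472,48,85),('tin',549,326,20,40)):
        k=(np.hypot(P[...,0]-x,P[...,1]-y)<30)&(P[...,2]>lo)&(P[...,2]<hi);Q=P[k]; print(lab,n,len(Q),Q.mean(0).round(1) if len(Q) else '')
go()
o=np.zeros((420,800,3),np.uint8); o[:300,:400]=cv2.resize(c['img'],(400,300)); o[:300,400:]=cv2.resize(s2['img'],(400,300)); cv2.imwrite('pics/p11.png',o[:300,:,::-1])
E
```

```text
start wide 526 [431.2 412.4 147.4]
start slim 259 [447.6 336.5 141.1]
start well jar 338 [ 547.6 -130.1  107. ]
start basin jar 0 
start drop 62 [519.1 472.3  60.7]
start tin 218 [552.6 320.3  24.8]
now wide 524 [431.1 413.  147.7]
now slim 260 [447.4 337.9 141. ]
now well jar 338 [ 545.6 -129.7  106.7]
now basin jar 332 [ 497.7 -385.4   75.6]
now drop 62 [519.1 472.4  60.3]
now tin 221 [552.4 320.1  24.8]
t 54.8 tcp [465.3  66.7 255.1] yaw 13.97 w 1.005 F [-0.5  0.1  0.4] | shift [0. 0. 0.] rot [-0.001  -0.0008  0.    ] | n 1 row [0. 0. 0.]
```

View pics/p11.png

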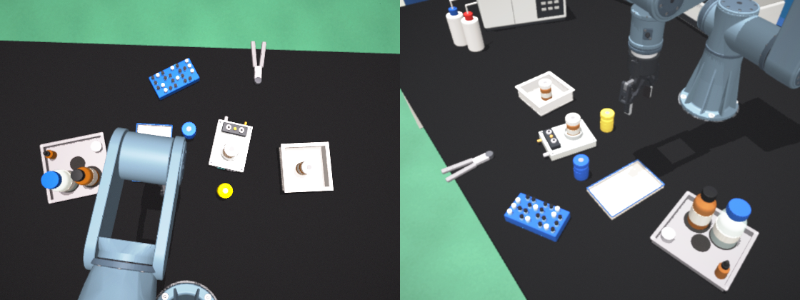

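The final picture shows both bottles on their pads in the bottle tray, the full jar in the well, the used jar upright in the basin, and the arm clear of everything.

```bash
python3 -c "from cell import job_done; print(job_done())"
```

```text
the job is handed in; nothing more can be done
None
```

I completed the whole sequence and handed the job in at about 55 s of the 144 s allowed; the hand-in gives no verdict. Both bottles went to the parking tray, the used jar to the basin and the full jar into the well. Then each bottle went back on its own pad.

**Last checks, from the top camera against the start:**
- **Wide bottle:** within about 1 mm of where it stood, at its starting height.
- **Slim bottle:** within about 1.5 mm of where it stood, at its starting height.
- **Full jar:** its cap top is at 107 mm, the height for fully seated. The wrist camera shows it level and about 1 mm from the centre of the well.
- **Used jar:** upright on the basin floor, about 4 mm from the basin's centre.
- **Dropper and tin:** not moved, to within 0.3 mm.
- **Arm:** clear of everything, gripper open.

**Disagreement:** the wrist and top cameras differ by 2–4 mm in x. I placed the full jar using the wrist camera, checked against where the gripper closed, and it went into the well without side force. None of the checks failed. The first two move calls were refused for missing fields and moved nothing.

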